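# Clamp whetstones in the stone vise and tap them down onto their spacer bars

### The arm

A 7-joint arm with a two-finger parallel gripper is mounted at the origin on a cart in front of the work surface, level with it; the furniture and walls round the work are solid. World frame = base frame: x ahead of the robot, y to its left, z up, the work surface at z = 0. Lengths are in m, angles in rad, forces in N, time in s.
With the tool pointing down it reaches from about 0.4 to 0.85 m from the base axis. Payload 10.4 kg.
Tool frame: the origin (TCP) lies at the very end of the fingers, on their centre line; the grasp point (between the pads) lies 19 mm behind it; z points along the fingers, y is the line along which they close (so a half turn about z gives the same grasp; the last joint's range is limited). The gripper opens to 87 mm and grips with 3 to 60 N. Pads are 19 mm wide; open, the fingers measure 117 mm over their backs; the gripper's body (75 mm by 190 mm) begins 51 mm behind the grasp point.
Start: joints at [-1.128, 0.332, -0.065, 1.46, 0.022, 1.35, -0.088], TCP at [0.281, 0.558, 0.223] pointing down, gripper open.
Joint ranges: [-2.6, 2.6], [-0.5, 2.12], [-1.47, 1.34], [0.16, 2.42], [-1.27, 4.41], [0.06, 2.06], [-2.6, 2.6]. Speed limits (rad/s): [2.22, 2.22, 2.79, 2.79, 3.14, 3.14, 3.14].

### API

Orientations are given as a unit quaternion [x, y, z, w].
In Python, from bench import * gives the robot as it stands.
- The arm moves only by the tool step_arm, never from a script. Its arguments are lists of equal length, an entry for each row: "delta_pos": the shift along the world's x, y, z in units of 25 mm (1.0 is 25 mm), a list of three; "turn": the turn about the world's z in units of 0.12 rad (1.0 is 0.12 rad). In form: {"delta_pos": [[tx, ty, tz], ...], "turn": [turn, ...]}. A call has 1 to 12 rows; each row shifts and turns the commanded pose from where the row before left it; what a row does not reach is not made up. A row lasts 1/10 s, in which the tool goes at most 50 mm and 8.59 degrees, less where a joint would pass 70% of its speed; a pose out of reach is approached as far as the arm can. A call with a number of a shift or a turn outside -1 to 1 is refused whole. A call with a gripper value outside its range is refused whole. "grip" is the closure, from 0 (fully open) to 1 (shut), set as the call begins (left out, the last holds). The fingers move at their own pace and stop on an object; "newtons" is the grip in N (left out, the last holds). Time passes only in rows, so rows that do not move let the fingers close. It gives the time, the measured TCP pose, the force, the opening and the grip force at its end, in the units of the state.
- read_state(): the state, without advancing time (a new reading comes with each control period).
- camera(name): name is "side" or "top" or "wrist"; returns a dict with "image" (384x512x3 uint8, red, green, blue), "z_map" (384x512 float32, m along the optical axis (not along the pixel's ray), 0 where there is no reading), "mtx" (3x3 intrinsics, pixels), "dist" ([k1, k2, p1, p2, k3] as OpenCV has them; the pictures are not rectified), "view" (4x4, takes a point from world to camera coordinates). Camera axes: x right, y up, looking along -z (the intrinsics and any distortion apply to the point x, -y, -z); pixel columns grow to the right and rows downward; lengths in m; the calibration is good to about 2 mm. A picture is of the moment at which its call begins.
- close_job(): hands the job in; it is judged then, once.
The state is a dict: "time": time; "joint_positions": joint angles; "joint_vel": joint speeds; "joint_torque": joint torques, N m; "ee_pos": TCP position; "eef_rot": TCP orientation; "ft_force": force on the tool from outside, world axes, zero at the start; "torque": the same for the moment, N m; "width": finger opening in m; "grip_force": force on a finger pad.
Only numpy, scipy, OpenCV 4.12 (cv2) and the standard library are available. Lean on these libraries where they do the work, as an engineer would, in place of code of your own. Each camera call takes 0.05 s, during which the arm holds its last target. There are 200 camera calls.

### The job

Set up the sharpening vise on the worktop: first, with its jaw still open, lay every whetstone from the range top flat across the two spacer bars, one stone to a bay, its length running from the front jaw to the back jaw. Then turn the black knob clockwise in small turns until the pointer lines up with the index mark; this lifts the front ends of the stones, so tap each one down until it lies flat on both bars again. Last, check with a sideways push on the tab of the front bar that it no longer slides freely, and leave the stones clamped, the pointer on its mark and the things standing around undisturbed.

Things in the scene. Friction and masses are not known exactly. Their poses are not given: they have to be found in the camera images.
- vise: aluminium stone vise fixed on the worktop; origin at the underside of its bed, midway between the open jaws; x points from the moving (front) jaw to the fixed (back) jaw, y left, z up. Bed 12 mm thick, x -135 to +105 mm, 270 mm wide. Fixed jaw: face at x = +75 mm, top 45 mm high. Moving jaw: three sprung rubber pads, faces at x = -75 mm when the knob reads 0, tops 46 mm high (54 when clamped)
- vise_seat (a point): middle of the seat, 30 mm above the vise's origin, axes as the vise. Three bays, middles at y = +85, 0 and -85 mm; low dividers (8 mm thick, at x -55 to -47 and +28 to +75 mm, tops 20 mm above the seat) leave a stone 16 mm of play to either side. Two steel spacer bars, 16 mm wide, run under all bays at x = -35 and +50 mm, tops at seat height: a seated stone has its middle 14 mm above the seat and, once clamped against the back jaw, at x = +10 mm
- carriage (a joint): travel of the jaw carriage, 0 (open) to 0.046 m. It pushes the stones along the bars to the fixed jaw (reached at 0.020 m); beyond that the pads give on their springs and rise, and a small steel lip at each pad's foot lifts its stone's front end 2 to 6 mm
- lip_2 (a joint): height of the middle pad's lip on its pad (m, 0 at the top, down to -0.010); all three are alike. A lip sits with about 5 N dry friction and stays where it is pushed: a firm push of 12 to 20 N down on the stone's top near its front end (40 mm from its middle) drives it down until the stone lies on the front bar
- knob (a joint): turning angle of the vise's knob, 0 (open) to 5.5 rad, growing clockwise seen from above; every rad moves the jaw carriage and the pointer 8 mm towards the fixed jaw (+x of the vise). It stays where it is left; friction 0.3 N m, up to 0.5 N m when clamping
- knob_grip (a point): point on the knob's upright axis at the height to grip it (49 mm above the worktop), 175 mm in front and 50 mm right of the vise's origin. The knob has a black bar grip 57 mm long, 14 mm thick and 32 mm tall (top 56 mm above the worktop) over a 60 mm round foot whose top is 26 mm above the worktop. At knob angle 0 the bar lies along the vise's x axis and it turns with the knob; this point's x axis runs along the bar
- pointer (a point): tip of the dark pointer fin that rides on the jaw carriage along the scale rail at the vise's right side, 157 mm right of the vise's middle, 38 mm above the worktop
- mark (a point): top of the index mark, a small dark tab with a white line that sits on the scale rail; its place along the rail differs from start to start and it stays put. At the mark both have the same x along the vise
- bar_front (a joint): sideways position of the front spacer bar (the one at x = -35 mm) along the vise's y, -0.012 to 0.012 m; free it slides at about 0.3 N, pinned under flat stones it resists about 2 N
- bar_front_tab (a point): middle of the upright steel tab at the left end of the front bar: 16 mm along x, 8 mm along y, its top 56 mm and its lower end 28 mm above the worktop
- bar_rear (a joint): sideways position of the rear spacer bar (the one at x = +50 mm), as for the front bar
- bar_rear_tab (a point): middle of the like tab at the left end of the rear bar
- stone_1_mid (a point): whetstone, 130 x 45 x 28 mm, 0.3 kg, grey below and pale above, lying flat on the range top at the start, between the burners; the point is its middle, half-way up, x along its length, y across its width, z up; either end may go first. One of up to three alike stones, may be absent (None)
- stone_2_mid (a point): whetstone, 130 x 45 x 28 mm, 0.3 kg, grey below and pale above, lying flat on the range top at the start, between the burners; the point is its middle, half-way up, x along its length, y across its width, z up; either end may go first. One of up to three alike stones, may be absent (None)
- stone_3_mid (a point): whetstone, 130 x 45 x 28 mm, 0.3 kg, grey below and pale above, lying flat on the range top at the start, between the burners; the point is its middle, half-way up, x along its length, y across its width, z up; either end may go first. One of up to three alike stones, may be absent (None)
- salt: salt shaker, 44 mm across, 90 mm tall, standing on the worktop right of the vise; origin at its foot
- mill: wooden pepper mill, 58 mm across, 170 mm tall, standing at the back of the range; origin at its foot
- oil: oil bottle, 61 mm across, 268 mm tall, standing at the back of the range; origin at its foot
- mug: white tea mug, 78 mm across, 97 mm tall, standing right of the vise; origin at its foot

How it is judged:
On the way, in this order (a step that is already met when the one before it is completed fails the run):
1. every stone lies flat on both spacer bars in a bay, let go, while the jaw is still open (pointer at least 12 mm short of the mark) (x of stone_1_mid in the frame of vise between -0.022 and 0.022 m and z of stone_1_mid in the frame of vise between 0.038 and 0.0462 m and (y of stone_1_mid in the frame of vise between 0.06 and 0.11 m or y of stone_1_mid in the frame of vise between -0.025 and 0.025 m or y of stone_1_mid in the frame of vise between -0.11 and -0.06 m) and angle between the z axis of each of stone_1_mid, stone_2_mid, stone_3_mid and the z axis of vise, either way round below 0.013 rad and contact force between the fingers and stone_1 below 0.05 N and x of stone_2_mid in the frame of vise between -0.022 and 0.022 m and z of stone_2_mid in the frame of vise between 0.038 and 0.0462 m and (y of stone_2_mid in the frame of vise between 0.06 and 0.11 m or y of stone_2_mid in the frame of vise between -0.025 and 0.025 m or y of stone_2_mid in the frame of vise between -0.11 and -0.06 m) and contact force between the fingers and stone_2 below 0.05 N and x of stone_3_mid in the frame of vise between -0.022 and 0.022 m and z of stone_3_mid in the frame of vise between 0.038 and 0.0462 m and (y of stone_3_mid in the frame of vise between 0.06 and 0.11 m or y of stone_3_mid in the frame of vise between -0.025 and 0.025 m or y of stone_3_mid in the frame of vise between -0.11 and -0.06 m) and contact force between the fingers and stone_3 below 0.05 N and x of pointer in the frame of mark below -0.012 m), for 0.2 s.
2. the knob has brought the pointer to the mark (within 3 mm) with the stones between the jaws (x of pointer in the frame of mark between -0.003 and 0.003 m and x of stone_1_mid in the frame of vise between -0.022 and 0.022 m and z of stone_1_mid in the frame of vise between 0.038 and 0.062 m and (y of stone_1_mid in the frame of vise between 0.06 and 0.11 m or y of stone_1_mid in the frame of vise between -0.025 and 0.025 m or y of stone_1_mid in the frame of vise between -0.11 and -0.06 m) and x of stone_2_mid in the frame of vise between -0.022 and 0.022 m and z of stone_2_mid in the frame of vise between 0.038 and 0.062 m and (y of stone_2_mid in the frame of vise between 0.06 and 0.11 m or y of stone_2_mid in the frame of vise between -0.025 and 0.025 m or y of stone_2_mid in the frame of vise between -0.11 and -0.06 m) and x of stone_3_mid in the frame of vise between -0.022 and 0.022 m and z of stone_3_mid in the frame of vise between 0.038 and 0.062 m and (y of stone_3_mid in the frame of vise between 0.06 and 0.11 m or y of stone_3_mid in the frame of vise between -0.025 and 0.025 m or y of stone_3_mid in the frame of vise between -0.11 and -0.06 m)), for 0.3 s.
3. with every stone tapped down flat on both bars, the tab of the front bar is pushed with at least 0.8 N (x of pointer in the frame of mark between -0.003 and 0.003 m and x of stone_1_mid in the frame of vise between -0.022 and 0.022 m and z of stone_1_mid in the frame of vise between 0.038 and 0.0462 m and (y of stone_1_mid in the frame of vise between 0.06 and 0.11 m or y of stone_1_mid in the frame of vise between -0.025 and 0.025 m or y of stone_1_mid in the frame of vise between -0.11 and -0.06 m) and angle between the z axis of each of stone_1_mid, stone_2_mid, stone_3_mid and the z axis of vise, either way round below 0.013 rad and x of stone_2_mid in the frame of vise between -0.022 and 0.022 m and z of stone_2_mid in the frame of vise between 0.038 and 0.0462 m and (y of stone_2_mid in the frame of vise between 0.06 and 0.11 m or y of stone_2_mid in the frame of vise between -0.025 and 0.025 m or y of stone_2_mid in the frame of vise between -0.11 and -0.06 m) and x of stone_3_mid in the frame of vise between -0.022 and 0.022 m and z of stone_3_mid in the frame of vise between 0.038 and 0.0462 m and (y of stone_3_mid in the frame of vise between 0.06 and 0.11 m or y of stone_3_mid in the frame of vise between -0.025 and 0.025 m or y of stone_3_mid in the frame of vise between -0.11 and -0.06 m) and contact force between the fingers and bar_front above 0.8 N), for 0.1 s.
At the end, for the whole second after the job is handed in: the pointer is within 3 mm of the mark; every stone lies in a bay between the jaws (within 25 mm of the bay's middle line), flat (tilted less than 0.013 rad, its middle no more than 2.2 mm above its seat) on both bars and resting with weight on the front bar (more than 0.1 N), still and let go (x of pointer in the frame of mark between -0.003 and 0.003 m and x of stone_1_mid in the frame of vise between -0.022 and 0.022 m and z of stone_1_mid in the frame of vise between 0.038 and 0.0462 m and (y of stone_1_mid in the frame of vise between 0.06 and 0.11 m or y of stone_1_mid in the frame of vise between -0.025 and 0.025 m or y of stone_1_mid in the frame of vise between -0.11 and -0.06 m) and angle between the z axis of each of stone_1_mid, stone_2_mid, stone_3_mid and the z axis of vise, either way round below 0.013 rad and contact force between each of stone_1, stone_2, stone_3 and bar_front above 0.1 N and linear speed of each of stone_1, stone_2, stone_3 below 0.02 m/s and x of stone_2_mid in the frame of vise between -0.022 and 0.022 m and z of stone_2_mid in the frame of vise between 0.038 and 0.0462 m and (y of stone_2_mid in the frame of vise between 0.06 and 0.11 m or y of stone_2_mid in the frame of vise between -0.025 and 0.025 m or y of stone_2_mid in the frame of vise between -0.11 and -0.06 m) and x of stone_3_mid in the frame of vise between -0.022 and 0.022 m and z of stone_3_mid in the frame of vise between 0.038 and 0.0462 m and (y of stone_3_mid in the frame of vise between 0.06 and 0.11 m or y of stone_3_mid in the frame of vise between -0.025 and 0.025 m or y of stone_3_mid in the frame of vise between -0.11 and -0.06 m)); the robot touches nothing.
It fails at once if the salt shaker is moved more than 40 mm or tipped over (distance of salt from where it was at the start of the episode above 0.04 m or angle between salt's own z axis and vertical above 0.4 rad).
It fails at once if the pepper mill is moved more than 40 mm or tipped over (distance of mill from where it was at the start of the episode above 0.04 m or angle between mill's own z axis and vertical above 0.4 rad).
It fails at once if the oil bottle is moved more than 40 mm or tipped over (distance of oil from where it was at the start of the episode above 0.04 m or angle between oil's own z axis and vertical above 0.4 rad).
It fails at once if the mug is moved more than 40 mm or tipped over (distance of mug from where it was at the start of the episode above 0.04 m or angle between mug's own z axis and vertical above 0.4 rad).
Of stone_1, stone_2, stone_3 only 2 to 3 are there at a start; the rules pass over those that are not, and their reading is None.
At some moment in a run one of stone_1, stone_2, stone_3 may be knocked a few centimetres aside while the robot is not near it.
Once in a run the grip may slacken for a moment while it holds something.
It also fails if it takes over 210 s, if anything falls off the work surface, if the arm or the gripper's body presses on something with over 40 N, if the wrist force passes 120 N, or if a joint passes its speed limit or range.

## Working session

There is one attempt and no reset: what is moved stays moved. The work goes in short steps, Python scripts to look and compute and a tool call to move; the robot and the scene stay as the last step left them, time stands still between calls to the robot, and variables do not carry over. Pictures are saved under pics/ and viewed, at most 14 in all, crops included, and the job is handed in when it is done.

Besides the shell and the picture viewer there is one more tool, called after "Emit:" as name(argument=value, ...) on one line, values as JSON. step_arm: Moves the arm, as the interface text tells. Shifts and turns lie within -1 to 1; 1 stands for 25 mm of shift or 0.12 rad of turn. Its arguments: {"type":"object","properties":{"delta_pos":{"type":"array"},"turn":{"type":"array"},"grip":{"type":"number"},"newtons":{"type":"number"}},"required":["delta_pos","turn"]}

```bash
mkdir -p pics
cat > h.py <<'E'
from bench import *
import numpy as np, cv2
def snap(n,name=None):
    c=camera(n)
    if name: cv2.imwrite(f'pics/{name}.png',c['image'][:,:,::-1])
    return c
def cloud(c):
    K,d,V=np.array(c['mtx'],float),np.array(c['dist'],float),np.array(c['view'])
    h,w=c['z_map'].shape
    u,v=np.meshgrid(np.arange(w),np.arange(h))
    p=cv2.undistortPoints(np.stack([u,v],-1).reshape(-1,1,2).astype(np.float64),K,d).reshape(h,w,2)
    z=c['z_map'].astype(float)
    P=np.stack([p[...,0]*z,-p[...,1]*z,-z],-1)
    W=(P-V[:3,3])@V[:3,:3]
    W[z==0]=np.nan
    return W
def proj(c,X):
    V=np.array(c['view']);P=np.atleast_2d(X)@V[:3,:3].T+V[:3,3]
    P=P*[1,-1,-1]
    return cv2.projectPoints(P.reshape(-1,1,3),np.zeros(3),np.zeros(3),np.array(c['mtx'],float),np.array(c['dist'],float))[0].reshape(-1,2)
E
python3 - <<'E'
from h import *
for n in('top','side'):
    c=snap(n,n+'0'); W=cloud(c); np.savez(n+'0.npz',W=W,im=c['image'])
    V=np.array(c['view']); print(n,-V[:3,:3].T@V[:3,3],V[2,:3]); print(np.isnan(W).mean())
s=read_state();print(s['time'],s['ee_pos'],s['eef_rot'],s['width'],s['ft_force'])
E
```

```text
top [-0.27861297  0.31366738  1.51606513] [-0.48916292  0.24469981  0.83716285]
0.07732645670572917
side [ 0.57783563 -1.07083525  0.66207254] [ 0.02007009 -0.85331309  0.52101245]
0.08291117350260417
0.1 [0.28055704 0.55811554 0.22184545] [ 2.30786219e-01  9.73004288e-01 -6.03203595e-04 -1.17210542e-04] 0.08708685680052243 [ 0.34574177 -0.39568196 -0.05766599]
```

View pics/top0.png

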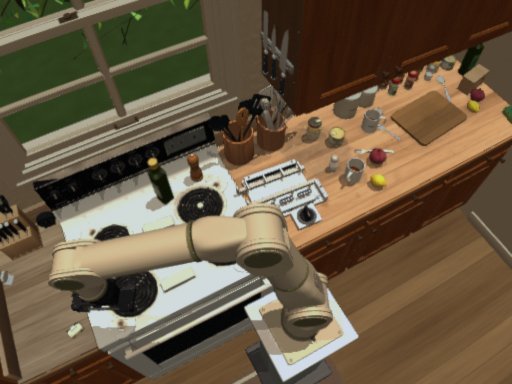

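View pics/side0.png

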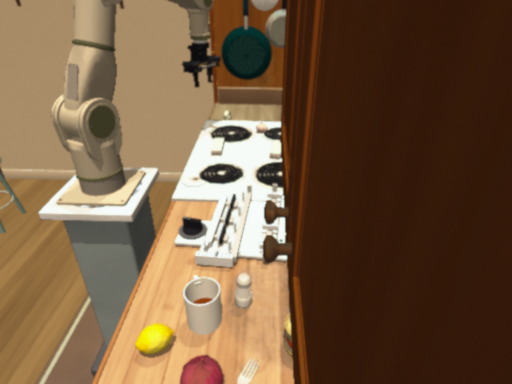

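Run:
```python
from h import *
t=np.load('top0.npz');W=t['W'];im=t['im']
a=cv2.resize(im[150:245,225:345],None,fx=5,fy=5,interpolation=cv2.INTER_CUBIC)
cv2.imwrite('pics/c1.png',a[:,:,::-1])
for u,v in [(178,280),(285,185),(307,213),(355,170),(334,162),(195,165),(158,180),(245,180),(325,195),(300,225)]: print(u,v,W[v,u].round(3))
s=np.load('side0.npz');W=s['W']
a=cv2.resize(s['im'][120:275,170:300],None,fx=4,fy=4,interpolation=cv2.INTER_CUBIC)
cv2.imwrite('pics/c2.png',a[:,:,::-1])
for u,v in [(217,146),(276,150),(192,225),(203,300),(243,295)]: print(u,v,W[v,u].round(3))
```

```text
178 280 [0.351 0.338 0.032]
285 185 [ 0.539 -0.246  0.023]
307 213 [ 0.359 -0.245  0.053]
355 170 [ 0.456 -0.564  0.027]
334 162 [ 0.519 -0.486  0.063]
195 165 [0.762 0.077 0.114]
158 180 [0.72  0.249 0.175]
245 180 [ 0.634 -0.097  0.044]
325 195 [ 0.405 -0.367  0.035]
300 225 [ 0.341 -0.204  0.013]
217 146 [0.367 0.315 0.029]
276 150 [0.619 0.287 0.029]
192 225 [ 0.368 -0.258  0.04 ]
203 300 [ 0.442 -0.519  0.027]
243 295 [ 0.533 -0.514  0.041]
```

View pics/c1.png

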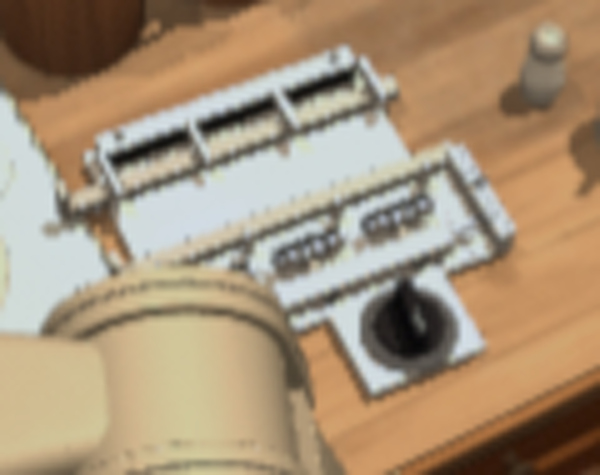

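View pics/c2.png

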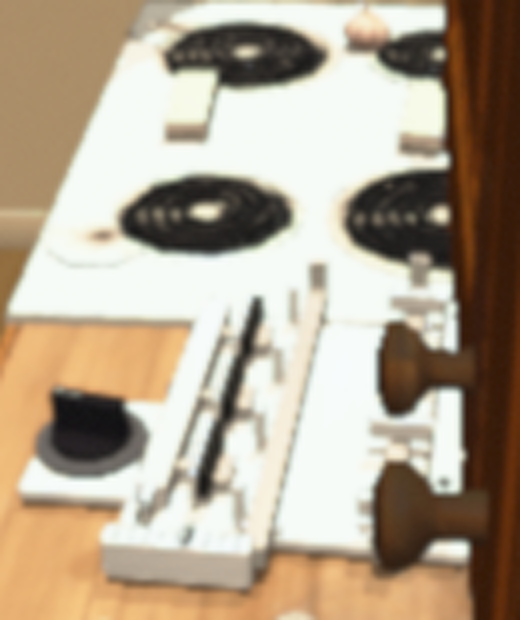

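Emit:
step_arm(delta_pos=[[0.5,-0.9,0.7],[0.5,-0.9,0.7],[0.5,-0.9,0.7],[0.5,-0.9,0.7],[0.5,-0.9,0.7],[0.5,-0.9,0.7],[0.5,-0.9,0.7],[0.5,-0.9,0.7],[0.5,-0.9,0.7],[0.5,-0.9,0.7],[0,0,0],[0,0,0]], turn=[0.4,0.4,0.4,0.4,0.4,0.4,0.4,0.4,0.4,0.3,0,0], grip=0)

```text
time: 1.3
ee_pos: [0.4058, 0.3334, 0.3974]
eef_rot: [-0.0, 1.0, 0.0, -0.0]
ft_force: [-1.4, 1.1, -1.2]
width: 0.087
grip_force: 0.0
```

Run:
```python
from h import *
c=snap('wrist','w1'); W=cloud(c); np.savez('w1.npz',W=W,im=c['image'])
V=np.array(c['view']); print(-V[:3,:3].T@V[:3,3],V[:3,:3].round(2))
print(W[::96,::128].round(3))
c=snap('top'); W=cloud(c); np.savez('top1.npz',W=W,im=c['image'])
b=c['image'];cv2.imwrite('pics/both.png',np.hstack([cv2.imread('pics/w1.png')[::1,::1],])); 
b=cv2.resize(b[150:340,50:350],None,fx=2,fy=2)
cv2.imwrite('pics/t1.png',np.vstack([b[:,:,::-1]]))
```

```text
[0.33729615 0.33316845 0.55956679] [[-0.    1.    0.  ]
 [-0.97 -0.   -0.25]
 [-0.25 -0.    0.97]]
[[[ 0.137 -0.114  0.   ]
  [ 0.144  0.114 -0.001]
  [-0.166  0.335 -0.911]
  [-0.176  0.914 -0.919]]

 [[ 0.299 -0.15  -0.008]
  [ 0.303  0.102  0.005]
  [ 0.304  0.334  0.001]
  [ 0.302  0.566  0.004]]

 [[ 0.472 -0.141  0.045]
  [ 0.482  0.085  0.006]
  [ 0.483  0.334 -0.   ]
  [ 0.483  0.587  0.001]]

 [[ 0.382  0.264  0.491]
  [ 0.4    0.285  0.462]
  [ 0.697  0.335 -0.001]
  [ 0.401  0.382  0.461]]]
```

View pics/w1.png

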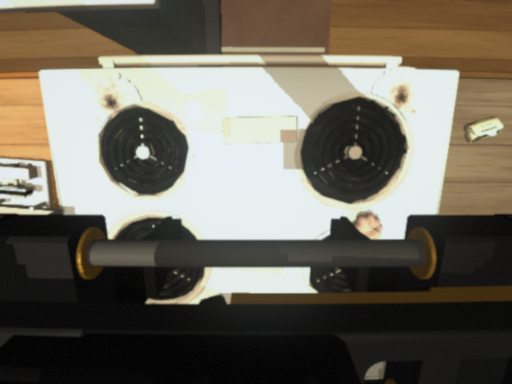

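View pics/t1.png

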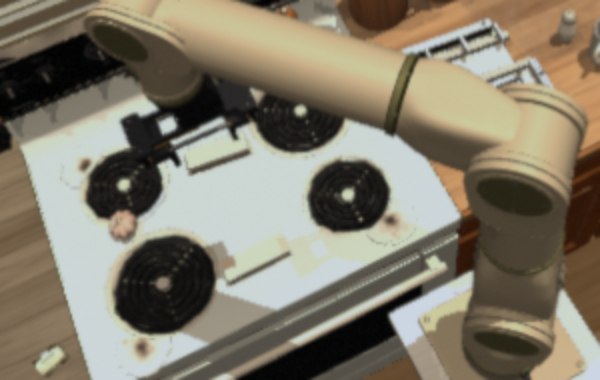

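```bash
cat >> h.py <<'E'
def rects(W,box,z0=.02,z1=.045,minpts=30):
    x0,x1,y0,y1=box
    m=(W[...,0]>x0)&(W[...,0]<x1)&(W[...,1]>y0)&(W[...,1]<y1)&(W[...,2]>z0)&(W[...,2]<z1)
    n,l,st,_=cv2.connectedComponentsWithStats(m.astype(np.uint8))
    for i in range(1,n):
        if st[i,4]<minpts: continue
        q=W[l==i]
        r=cv2.minAreaRect((q[:,:2]*1000).astype(np.float32))
        print(np.array(r[0]).round(1),np.array(r[1]).round(1),round(r[2],1),'z',np.median(q[:,2]).round(4),'n',len(q),'px',st[i,:4])
E
python3 - <<'E'
from h import *
for f in('side0','top0','top1','w1'):
    print(f); rects(np.load(f+'.npz')['W'],(.15,.78,-.05,.62))
s=read_state();print(s['joint_positions'])
E
```

```text
side0
[552.3 537.8] [43.6 54.4] 84.6 z 0.0331 n 66 px [256 124  12   7]
[366.5 338.3] [ 44.7 140.3] 0.6 z 0.029 n 156 px [211 138  14  15]
[616.  317.1] [130.7  42.3] 88.7 z 0.0289 n 144 px [270 141  11  15]
top0
[765.8  80.9] [50.7 18.8] 79.8 z 0.0336 n 36 px [190 171  13   8]
[726.2 250.5] [70.  33.9] 70.3 z 0.0321 n 49 px [156 193  17   9]
[622.3 321.6] [127.5  49.7] 81.3 z 0.0286 n 272 px [142 215  32  17]
[361.1 339.4] [ 49.4 129.1] 2.9 z 0.028 n 381 px [160 266  34  25]
top1
[617.2 322.5] [126.8  52.3] 84.4 z 0.029 n 307 px [142 215  32  21]
[547.2 548.9] [52.9 50.7] 61.1 z 0.0354 n 120 px [104 255  15  14]
[361.7 339.4] [ 50.4 129.1] 3.7 z 0.0276 n 379 px [160 266  35  25]
w1
[363.  338.8] [ 45.2 129.1] 1.7 z 0.028 n 1897 px [222 117  74  27]
[517.3 -46.9] [8.1 3.2] 8.2 z 0.0282 n 31 px [ 52 210  10   5]
[539.5 552.7] [50.9 39.7] 55.5 z 0.0365 n 404 px [354 213  28  26]
[637.1 320.9] [128.3  14.5] 89.6 z 0.0278 n 249 px [217 267  65   7]
[713.8 246.8] [37.5 10.1] 87.9 z 0.0254 n 56 px [205 299  19   5]
[-0.82733296  0.07684593  0.05457894  1.40641444 -0.00465674  1.6598701
  0.80074639]
```

Emit:
step_arm(delta_pos=[[-0.15,0.02,-0.9],[-0.15,0.02,-0.9],[-0.15,0.02,-0.9],[-0.15,0.02,-0.9],[-0.15,0.02,-0.9],[-0.15,0.02,-0.9],[-0.15,0.02,-0.9],[-0.15,0.02,-0.9],[-0.15,0.02,-0.9],[-0.15,0.02,-0.9],[-0.15,0.02,-0.9],[-0.07,0.02,-0.9]], turn=[-1,-1,-1,-1,-1,-1,-1,-1,-1,-1,-1,-1])

```text
time: 2.6
ee_pos: [0.3611, 0.3399, 0.1258]
eef_rot: [0.66, 0.752, -0.001, -0.0]
ft_force: [-0.5, -0.3, -0.8]
width: 0.0869
grip_force: 0.0
```

Emit:
step_arm(delta_pos=[[0,0,-0.5],[0,0,0],[0,0,0]], turn=[-0.84,0,0])

```text
time: 2.9
ee_pos: [0.362, 0.3398, 0.115]
eef_rot: [0.694, 0.72, -0.0, -0.0]
ft_force: [0.0, 0.6, -0.1]
width: 0.0871
grip_force: 0.0
```

Run:
```python
from h import *
c=snap('wrist'); rects(cloud(c),(.15,.78,-.05,.62))
c=snap('top'); rects(cloud(c),(.15,.78,.1,.62))
s=read_state();print(s['ee_pos'],s['joint_positions'])
```

```text
[361.8 351.6] [ 45.1 105.8] 1.4 z 0.0278 n 6177 px [231 119  54 120]
[595.8 339.3] [20.6  3. ] 83.3 z 0.0227 n 101 px [504 192   8  22]
[725.3 250.3] [69.4 35.5] 71.1 z 0.0336 n 51 px [156 193  17  10]
[548.8 550.3] [52.9 55.6] 6.1 z 0.0365 n 119 px [104 255  15  14]
[364.  299.4] [46.6 47.6] 1.3 z 0.028 n 82 px [183 266  11  16]
[360.3 393.5] [43.  20.3] 4.9 z 0.0289 n 58 px [160 279   9  12]
[0.3627286  0.34001798 0.11572388] [-0.90303988  0.1423295   0.06248966  1.92862317 -0.01015013  1.06998175
 -0.8012889 ]
```

Emit:
step_arm(delta_pos=[[0,0,-0.9],[0,0,-0.9],[0,0,-0.9],[0,0,-0.8],[0,0,-0.5],[0,0,-0.4],[0,0,0],[0,0,0]], turn=[0,0,0,0,0,0,0,0])

```text
time: 3.8
ee_pos: [0.3631, 0.3398, 0.0057]
eef_rot: [0.696, 0.718, 0.0, -0.0]
ft_force: [0.4, 0.5, 0.0]
width: 0.0869
grip_force: 0.0
```

Emit:
step_arm(delta_pos=[[0,0,0],[0,0,0],[0,0,0],[0,0,0],[0,0,0],[0,0,0],[0,0,0],[0,0,0]], turn=[0,0,0,0,0,0,0,0], grip=1, newtons=35)

```text
time: 4.6
ee_pos: [0.3627, 0.3394, 0.0051]
eef_rot: [0.696, 0.718, 0.0, 0.0]
ft_force: [1.0, -0.3, 1.1]
width: 0.0447
grip_force: 35.0
```

Emit:
step_arm(delta_pos=[[0,0,0.5],[0,0,1],[0,0,1],[0.1,-0.8,1],[0.1,-0.9,1],[0.1,-0.9,1],[0.1,-0.9,0.5],[0.1,-0.9,0.2],[0.1,-0.9,0],[0.1,-0.9,0],[0.1,-0.9,0],[0.1,-0.9,0]], turn=[0,0,0,-0.8,-0.8,-0.8,-0.8,-0.8,-0.8,-0.8,-0.8,-0.8])

```text
time: 5.8
ee_pos: [0.3849, 0.1383, 0.1606]
eef_rot: [0.933, 0.359, -0.0, -0.0]
ft_force: [0.0, -0.1, -4.1]
width: 0.0447
grip_force: 35.0
```

Emit:
step_arm(delta_pos=[[0.1,-0.9,0],[0.1,-0.9,0],[0.1,-0.9,0],[0.1,-0.9,0],[0.1,-0.9,0],[0.1,-0.9,0],[0.1,-0.9,0.2],[0,-0.9,0.2],[0,-0.9,0.2],[0,-0.9,0.2],[0,-0.9,0.2],[0,-0.9,0.2]], turn=[-0.8,-0.8,-0.8,-0.8,-0.8,-0.8,-0.8,-0.2,0,0,0,0])

```text
time: 7.0
ee_pos: [0.4022, -0.1318, 0.1908]
eef_rot: [1.0, 0.022, 0.0, -0.0]
ft_force: [0.5, -0.2, -3.2]
width: 0.0447
grip_force: 35.0
```

Emit:
step_arm(delta_pos=[[0,-0.6,0.6],[0,0,0.6],[0,0,0.6],[0,0,0],[0,0,0]], turn=[0,0,0,0,0])

```text
time: 7.5
ee_pos: [0.4024, -0.1457, 0.2349]
eef_rot: [1.0, 0.022, 0.0, -0.0]
ft_force: [0.1, 0.1, -3.9]
width: 0.0447
grip_force: 35.0
```

Run:
```python
from h import *
s=read_state();print(s['time'],s['ee_pos'],s['eef_rot'],s['joint_positions'],s['width'])
c=snap('wrist','w2'); np.savez('w2.npz',W=cloud(c),im=c['image'])
c=snap('top','t2'); np.savez('top2.npz',W=cloud(c),im=c['image']); rects(cloud(c),(.15,.78,.1,.62))
```

```text
7.5 [ 0.40244537 -0.14565994  0.23492453] [ 9.99756664e-01  2.20582351e-02  1.29129018e-04 -1.74989347e-04] [-0.39330003 -0.17934427  0.57371294  1.95050327  0.09914465  1.34309313
 -1.37604227] 0.044715594354326885
[724.2 250.7] [69.9 34. ] 70.0 z 0.0345 n 56 px [156 193  17  10]
[618.2 322.1] [126.8  50.1] 83.3 z 0.0289 n 310 px [142 215  32  20]
[547.4 549.1] [53.2 49.9] 57.7 z 0.0359 n 119 px [104 255  15  14]
```

View pics/w2.png

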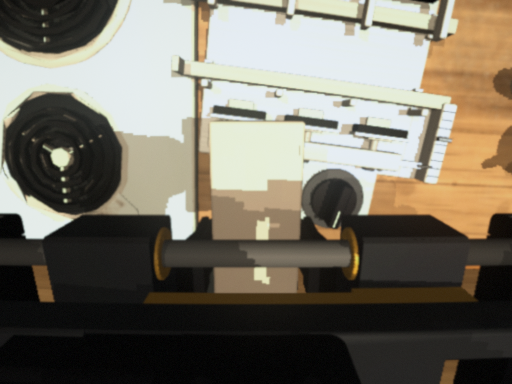

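Run:
```python
from h import *
d=np.load('w2.npz');W=d['W'];im=d['im'].astype(int)
g=im.max(-1)
for u,v in [(178,67),(320,86),(440,100),(240,112),(312,122),(380,131),(332,197),(445,110),(435,175),(300,60),(450,28),(300,10),(330,96),(400,105)]: print((u,v),W[v,u].round(4),im[v,u])
# dark comps
m=((g<70)).astype(np.uint8); m[215:]=0
n,l,st,ce=cv2.connectedComponentsWithStats(m)
for i in range(1,n):
    if st[i,4]>40:
        q=W[l==i]; print(ce[i].round(1),st[i],np.nanmean(q,0).round(4),np.nanmedian(q[:,2]).round(4))
# tall points tabs
for z0,z1 in((.05,.07),):
    rects(W,(.3,.75,-.45,-.02),z0,z1,15)
a=cv2.resize(d['im'][0:235,165:470],None,fx=2.6,fy=2.5,interpolation=cv2.INTER_CUBIC)
cv2.imwrite('pics/c3.png',a[:,:,::-1])
```

```text
(178, 67) [ 0.5171 -0.0555  0.0542] [166 167 148]
(320, 86) [ 0.5066 -0.2167  0.0308] [231 238 215]
(440, 100) [ 0.4987 -0.3641  0.0303] [229 236 213]
(240, 112) [ 0.4723 -0.1243  0.0463] [69 70 62]
(312, 122) [ 0.4649 -0.2082  0.0458] [68 69 61]
(380, 131) [ 0.4586 -0.2895  0.0452] [61 60 55]
(332, 197) [ 0.3727 -0.2445  0.034 ] [34 34 32]
(445, 110) [ 0.4873 -0.3705  0.0336] [216 225 230]
(435, 175) [ 0.4073 -0.3733  0.0335] [221 229 229]
(300, 60) [ 0.5374 -0.1933  0.0125] [230 237 243]
(450, 28) [ 0.5793 -0.3621  0.0294] [225 232 202]
(300, 10) [ 0.5886 -0.1875  0.0255] [102  99  84]
(330, 96) [ 0.4972 -0.2341  0.0123] [218 227 212]
(400, 105) [ 0.4912 -0.325   0.0108] [185 193 179]
[52.6 22.5] [   0    0  117   53 4932] [ 0.5729  0.1167 -0.0012] 0.0075
[426.    0.7] [414   0  22   3  45] [ 0.6082 -0.3326  0.0227] 0.022
[272.    8.1] [259   6  26   5  47] [ 0.5907 -0.1558  0.02  ] 0.02
[329.8  16.3] [296  11  66  12 161] [ 0.5853 -0.2232  0.0205] 0.0203
[403.1  27.6] [373  22  61  12 179] [ 0.5782 -0.3107  0.0215] 0.0215
[ 63.3 153.5] [    4    94   117   120 10024] [4.078e-01 1.183e-01 1.000e-04] 0.0067
[329.2 123.7] [321 121  15   6  49] [ 0.4639 -0.2284  0.046 ] 0.0461
[379.3 130.5] [353 125  54  12 303] [ 0.4591 -0.2887  0.0451] 0.0457
[333.  197.6] [ 310  179   47   36 1405] [ 0.3722 -0.2453  0.0353] 0.0266
[584.5 -90.4] [4.9 4.3] 78.6 z 0.0507 n 19 px [209   0   6   5]
[ 583.3 -174.6] [ 6.9 13.6] 83.0 z 0.0505 n 66 px [287   0   9  15]
[ 582.5 -259.6] [ 7.1 25.6] 83.6 z 0.0507 n 104 px [366   0  10  26]
[ 582.3 -344.1] [ 7.9 38.4] 85.9 z 0.0507 n 157 px [440   0  15  38]
[521.1 -52.4] [ 8.4 16.6] 84.1 z 0.0557 n 140 px [171  55   9  17]
[503.9 -84. ] [5.7 4.1] 27.3 z 0.0503 n 17 px [202  79   6   6]
[ 496. -168.] [4.4 5.6] 2.7 z 0.0503 n 18 px [277  90   6   5]
[ 366.2 -249.7] [14.2 57. ] 75.2 z 0.0554 n 541 px [327 184  26  45]
```

View pics/c3.png

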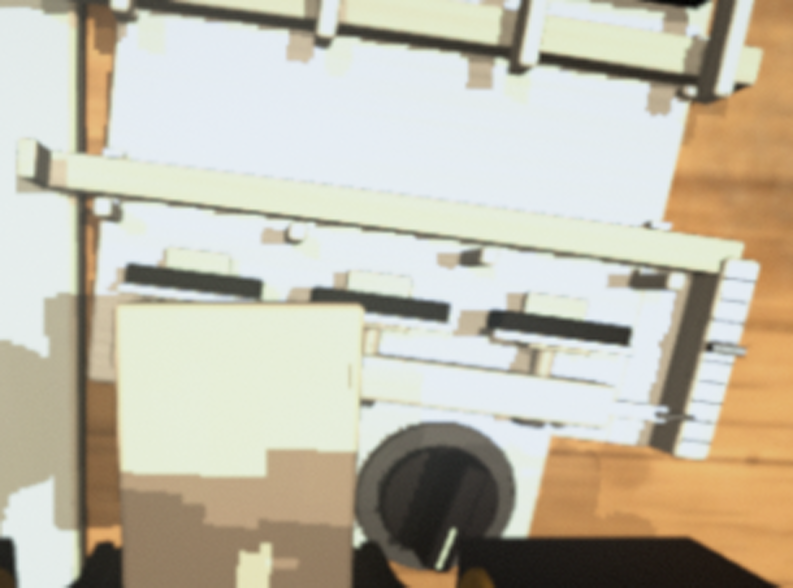

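```bash
cat >> h.py <<'E'
O=np.array([.5437,-.2151]);YAW=np.deg2rad(-5.0)
def setv(o,y):
    global O,YAW
    O=np.array(o);YAW=y
def tov(P):
    P=np.asarray(P,float)-np.r_[O,0][:np.shape(P)[-1]]
    c,s=np.cos(YAW),np.sin(YAW);Q=P.copy();Q[...,0]=c*P[...,0]+s*P[...,1];Q[...,1]=-s*P[...,0]+c*P[...,1];return Q
def tow(v):
    c,s=np.cos(YAW),np.sin(YAW);return np.array([O[0]+c*v[0]-s*v[1],O[1]+s*v[0]+c*v[1]])
E
python3 - <<'E'
from h import *
d=np.load('w2.npz');W=d['W'];Q=tov(W)
m=(abs(Q[...,0]+.035)<.02)&(W[...,2]>.027)&(W[...,2]<.034)&(abs(Q[...,1])<.12)
y=Q[m][:,1];x=Q[m][:,0]
for a in np.arange(-.12,.12,.04):
    k=(y>a)&(y<a+.04); print(a.round(2),x[k].min().round(4),x[k].max().round(4),np.median(x[k]).round(4))
p=np.polyfit(y,x,1);print('slope',p,'z',np.median(W[m][:,2]))
# left edge of bed / right edge
m=(abs(W[...,2]-.012)<.004)&(Q[...,0]>-.02)&(Q[...,0]<.02); print('bed y',np.nanpercentile(Q[m][:,1],[0.5,99.5]))
# rail area high points
for v in range(128,184,2):
    print(v,[ (int(1000*Q[v,u,0]),int(1000*Q[v,u,1]),int(1000*W[v,u,2]),int(d['im'][v,u].mean())) for u in range(424,454,4)])
E
```

```text
-0.12 -0.0429 -0.0261 -0.0346
-0.08 -0.0546 -0.0268 -0.0348
-0.04 -0.054 -0.0262 -0.0349
0.0 -0.0434 -0.0268 -0.0352
0.04 -0.054 -0.0272 -0.0356
0.08 -0.0441 -0.0275 -0.0359
slope [-0.00647971 -0.03523513] z 0.029852457100619408
bed y [-0.13068158  0.38926828]
128 [(-66, -153, 9, 174), (-65, -156, 13, 78), (-65, -155, 23, 79), (-64, -156, 30, 88), (-64, -158, 35, 207), (-63, -164, 34, 215), (-62, -169, 32, 221), (-60, -201, -6, 150)]
130 [(-68, -153, 10, 171), (-68, -157, 12, 77), (-67, -155, 24, 77), (-67, -156, 31, 117), (-66, -159, 34, 235), (-65, -165, 32, 233), (-65, -169, 34, 229), (-62, -201, -6, 138)]
132 [(-71, -153, 10, 166), (-70, -157, 13, 78), (-70, -156, 24, 79), (-69, -156, 32, 148), (-68, -161, 33, 235), (-68, -165, 33, 236), (-67, -169, 35, 235), (-65, -203, -7, 151)]Traceback (most recent call last):
  File "<stdin>", line 12, in <module>
ValueError: cannot convert float NaN to integer
```

```bash
sed -i 's/^O=.*/O=np.array([.5437,-.2148]);YAW=np.deg2rad(-4.7)/' h.py
python3 - <<'E'
from h import *
d=np.load('w2.npz');W=d['W'];Q=tov(W)
rects(W,(.3,.6,-.3,0),.235,.28,200)
im=d['im'].mean(-1)
for v in range(126,180,2):
    r=[]
    for u in range(424,454,3):
        q=Q[v,u]; r.append('  nan  ' if np.isnan(q[0]) else '%d,%d,%d:%d'%(*(1000*q),im[v,u]))
    print(v,r)
E
```

```text
[ 437.7 -143.9] [58.6 66.2] 2.6 z 0.2577 n 11610 px [186 121 140 118]
[ 390.4 -146.1] [27.1 46.8] 3.2 z 0.2578 n 2375 px [205 267 102  26]
126 ['-64,-152,9:173', '-63,-157,8:115', '-63,-157,15:77', '-63,-156,22:80', '-63,-156,29:80', '-62,-157,33:193', '-62,-160,34:233', '-61,-165,32:235', '-61,-168,34:235', '-60,-173,32:219']
128 ['-67,-153,9:174', '-66,-156,9:98', '-66,-155,18:79', '-66,-154,26:77', '-65,-156,30:88', '-65,-157,35:194', '-64,-161,34:212', '-64,-165,33:209', '-63,-169,32:221', '-61,-199,-6:182']
130 ['-69,-152,10:171', '-69,-156,11:82', '-68,-156,17:78', '-68,-156,25:77', '-68,-156,31:117', '-67,-158,34:231', '-67,-162,33:235', '-66,-166,34:232', '-66,-169,34:229', '-63,-200,-6:155']
132 ['-72,-153,10:166', '-71,-157,11:78', '-71,-156,18:79', '-70,-155,27:78', '-70,-156,32:148', '-69,-159,33:234', '-69,-162,33:236', '-68,-166,33:235', '-68,-169,35:235', '-66,-201,-7:164']
134 ['  nan  ', '-74,-157,13:79', '-73,-156,20:80', '-73,-156,27:78', '-72,-157,32:176', '-72,-160,33:233', '-71,-163,33:236', '-71,-167,33:235', '-70,-172,32:233', '-69,-201,-5:166']
136 ['-77,-155
[... 3642 characters left out ...]
:210', '-122,-204,-7:168', '-121,-207,-6:168', '-121,-213,-8:169', '-120,-218,-8:166']
174 ['-124,-157,29:96', '-123,-158,33:216', '-122,-162,33:233', '-122,-166,32:233', '-121,-170,33:233', '-125,-200,-6:196', '-125,-204,-6:170', '-124,-208,-6:170', '-124,-214,-8:171', '-123,-217,-6:169']
176 ['-126,-156,31:115', '-125,-159,33:203', '-125,-162,33:206', '-124,-166,33:210', '-124,-170,33:208', '-128,-200,-6:177', '-127,-206,-7:171', '-127,-210,-7:170', '-126,-214,-7:170', '-126,-218,-6:170']
178 ['-128,-156,32:147', '-128,-159,34:233', '-127,-162,35:235', '-126,-167,34:233', '-126,-171,33:225', '-131,-202,-7:174', '-130,-207,-8:173', '-129,-210,-6:174', '-129,-215,-7:171', '-128,-219,-7:172']
```

Emit:
step_arm(delta_pos=[[0.8,0.08,0],[0.9,0.09,0],[0.9,0.09,-0.5],[0.9,0.09,-0.8],[0.9,0.09,-0.8],[0.8,0.09,-0.8],[0.77,0.09,-0.8],[0,0,-0.8],[0,0,-0.8],[0,0,0],[0,0,0]], turn=[-0.3,-0.3,-0.3,-0.15,0,0,0,0,0,0,0])

```text
time: 8.7
ee_pos: [0.5516, -0.1301, 0.1024]
eef_rot: [0.999, -0.041, -0.001, 0.0]
ft_force: [0.1, -0.4, -2.5]
width: 0.045
grip_force: 35.0
```

Run:
```python
from h import *
s=read_state();print(s['ee_pos'],s['eef_rot'],s['width'],tov(s['ee_pos']))
c=snap('wrist','w3'); W=cloud(c);Q=tov(W); rects(Q,(-.2,.2,-.2,.2),.1,.14,200)
print('jaw'); rects(Q,(.05,.12,-.2,.2),.036,.048,40)
rects(Q,(.0,.08,-.2,.2),.048,.06,40)
```

```text
[ 0.55156008 -0.1301047   0.10241644] [ 9.99142209e-01 -4.14057274e-02 -6.17510205e-04  1.75321901e-04] 0.04498461571515628 [0.00089384 0.08505455 0.10241644]
[36.2 85.1] [66.3 58.5] 89.9 z 0.1251 n 11595 px [186 121 140 118]
[-13.3  85.5] [46.1 23.1] 89.3 z 0.1252 n 2213 px [208 267  90  26]
jaw
[73.7  9.8] [231.7  47.2] 90.0 z 0.0447 n 10952 px [199  74 313  68]
[ 55.2 172.3] [10.1  4.8] 42.3 z 0.0417 n 71 px [134 130  11  11]
[ 51.8 128.3] [ 8.2 46.4] 89.4 z 0.0504 n 695 px [190 105  13  66]
[52.4 43.4] [46.6  8.2] 0.2 z 0.0502 n 716 px [307 104  14  66]
[ 52.6 -41.2] [46.2  9. ] 0.7 z 0.0501 n 709 px [419 105  20  65]
[ 49.4 174.3] [16.1  8.4] 1.1 z 0.0556 n 345 px [123 131  17  24]
```

View pics/w3.png

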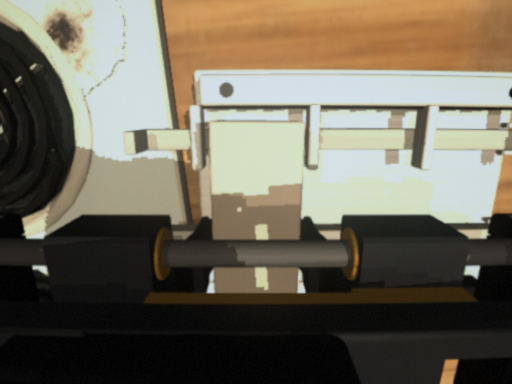

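Emit:
step_arm(delta_pos=[[0,0.04,-0.6],[0,0,-0.6],[0,0,-0.6],[0,0,-0.4],[0,0,-0.2],[0,0,-0.15],[0,0,-0.1],[0,0,0],[0,0,0]], turn=[0,0,0,0,0,0,0,0,0])

```text
time: 9.65
ee_pos: [0.5523, -0.1291, 0.0367]
eef_rot: [0.999, -0.041, 0.0, 0.0]
ft_force: [-0.6, -0.8, -3.2]
width: 0.0448
grip_force: 35.0
```

```bash
sed -i 's/^O=.*/O=np.array([.5438,-.2139]);YAW=np.deg2rad(-4.7)/' h.py
python3 - <<'E'
from h import *
s=read_state();print(s['ee_pos'],s['ft_force'],s['width'])
c=snap('wrist'); W=cloud(c);Q=tov(W); rects(Q,(-.06,.074,.04,.13),.0545,.07,200)
E
```

```text
[ 0.55225394 -0.12913194  0.03669998] [-0.62502439 -0.76103257 -3.16435213] 0.04480979627614045
[36.6 84.8] [65.9 58.4] 89.2 z 0.0594 n 11246 px [186 121 140 118]
[-14.6  85.7] [45.9 19.1] 89.6 z 0.0594 n 2207 px [209 267  89  26]
```

Emit:
step_arm(delta_pos=[[0,0,-0.05],[0,0,0],[0,0,0]], turn=[0,0,0])

```text
time: 10.0
ee_pos: [0.552, -0.129, 0.0352]
eef_rot: [0.999, -0.041, 0.0, 0.0]
ft_force: [0.7, 0.1, -4.2]
width: 0.0448
grip_force: 35.0
```

Emit:
step_arm(delta_pos=[[0,0,0],[0,0,0],[0,0,0],[0,0,0],[0,0,0.5],[0,0,0.8],[0,0,0.8],[0,0,0.8],[0,0,0.8],[0,0,0.8],[0,0,0],[0,0,0]], turn=[0,0,0,0,0,0,0,0,0,0,0,0], grip=0.25)

```text
time: 11.2
ee_pos: [0.5521, -0.1291, 0.1482]
eef_rot: [0.999, -0.041, 0.001, -0.0]
ft_force: [0.1, -0.6, -1.2]
width: 0.0653
grip_force: 0.0
```

```bash
cat >> h.py <<'E'
def flat(W):
    Q=tov(W)
    for b in (.085,0,-.085):
        m=(abs(Q[...,1]-b)<.035)&(abs(Q[...,0])<.08)&(W[...,2]>.0525)&(W[...,2]<.075)
        if m.sum()<300: continue
        q=Q[m]; A=np.c_[q[:,:2]-[0,b],np.ones(len(q))]
        for _ in range(4):
            f=np.linalg.lstsq(A,q[:,2],rcond=None)[0]; k=abs(A@f-q[:,2])<.003; A,q=A[k],q[k]
        r=cv2.minAreaRect((q[:,:2]*1000).astype(np.float32))
        print('bay',b,'slope',f[:2].round(4),'z0',f[2].round(4),'x',q[:,0].min().round(4),q[:,0].max().round(4),'ymid',(r[0][1]/1000),'n',len(q))
E
python3 - <<'E'
from h import *
s=read_state();print(s['time'],s['ee_pos'],s['ft_force'],s['width'])
c=snap('wrist'); flat(cloud(c))
c=snap('top','t3'); rects(cloud(c),(.15,.78,.1,.62)); flat(cloud(c))
E
```

```text
11.2 [ 0.55214367 -0.12907793  0.14822144] [ 0.11795105 -0.55133106 -1.20304118] 0.06526751641844497
bay 0.085 slope [0.0016 0.0002] z0 0.0578 x -0.0416 0.0655 ymid 0.08535118103027343 n 6100
[722.8 248.5] [67.7 32.6] 75.6 z 0.0335 n 54 px [157 193  16  10]
[617.8 322.6] [127.9  52.5] 85.5 z 0.0291 n 316 px [142 215  32  19]
[546.4 549. ] [51.2 51. ] 66.9 z 0.0357 n 121 px [104 255  15  14]
```

Emit:
step_arm(delta_pos=[[-0.4,0.5,0.4],[-0.4,0.9,0.4],[-0.4,0.9,0.4],[-0.4,0.9,0.4],[-0.4,0.9,0.4],[-0.4,0.9,0.4],[-0.4,0.9,0.4],[-0.4,0.9,0.4],[-0.4,0.9,0.4],[-0.4,0.9,0.4],[0,0.9,0],[0,0.9,0]], turn=[0.4,0.8,0.8,0.8,0.8,0.8,0.8,0.8,0.8,0.8,0.8,0.8], grip=0)

```text
time: 12.5
ee_pos: [0.4515, 0.1318, 0.2473]
eef_rot: [0.871, 0.49, -0.0, -0.0]
ft_force: [0.3, 0.6, 0.2]
width: 0.0873
grip_force: 0.0
```

Emit:
step_arm(delta_pos=[[0,0.9,0],[0,0.9,0],[0,0.9,0],[0,0.9,0],[0,0.9,0],[0,0.9,0],[0,0.9,0],[0,0.9,0],[0,0.9,0],[0,0.5,0],[0,0,0],[0,0,0]], turn=[0.8,0.8,0.8,0.8,0.8,0.7,0,0,0,0,0,0])

```text
time: 13.7
ee_pos: [0.4522, 0.3449, 0.2472]
eef_rot: [0.702, 0.712, -0.0, 0.0]
ft_force: [-0.2, 0.2, -0.1]
width: 0.0873
grip_force: 0.0
```

Run:
```python
from h import *
s=read_state();print(s['time'],s['ee_pos'],s['eef_rot'],s['width'],s['joint_positions'])
c=snap('wrist','w4'); W=cloud(c);rects(W,(.15,.9,-.05,.62)); 
t=snap('top'); T=cloud(t); rects(T,(.5,.8,.1,.45))
for X in (W,T):
    rects(X,(.6,.9,.1,.4),.06,.3)
flat(T)
```

```text
13.7 [0.45216082 0.34491947 0.24716191] [ 7.02285409e-01  7.11895278e-01 -4.96094966e-04  2.64598197e-04] 0.08726407766922034 [-0.88234441  0.19269092  0.17350725  1.58704543 -0.03315418  1.36573667
 -0.69161106]
[549.4 533.8] [24.4 55.1] 89.1 z 0.0344 n 842 px [318   0  49  24]
[617.  322.9] [129.7  46.2] 84.4 z 0.0278 n 3246 px [353 136  54  97]
[613.5 284.7] [51.  48.5] 84.4 z 0.0295 n 124 px [160 215  15  14]
[813. 250.] [299.8 173.8] 90.0 z 0.2286 n 2064 px [103 121  82  49]
```

Run:
```python
from h import *
W=np.load('top0.npz')['W']
rects(W,(.6,.9,.15,.35),.04,.11);rects(W,(.6,.9,.15,.35),.12,.2)
rects(W,(.6,.9,.15,.35),.2,.28,5)
```

```text
[846.1 183.6] [68.2 25. ] 87.0 z 0.0786 n 172 px [158 159  19  15]
[844.8 302.9] [28.1 93.5] 0.6 z 0.0787 n 243 px [129 167  22  20]
[725.9 250. ] [69.9 37.4] 70.2 z 0.0749 n 148 px [153 184  19  16]
[851.6 249.6] [ 33.3 198.8] 1.8 z 0.1655 n 585 px [123 144  48  30]
[726.7 248.1] [68.8 43.5] 74.1 z 0.1634 n 218 px [148 170  21  21]
[873.6 250. ] [199.8  52.6] 90.0 z 0.246 n 919 px [115 127  53  35]
[736.1 244. ] [43.1 55.6] 7.3 z 0.2356 n 182 px [148 159  16  19]
```

Emit:
step_arm(delta_pos=[[0.8,-0.07,0],[0.8,-0.07,0],[0.8,-0.07,0],[0.85,-0.07,0],[0.85,-0.07,0],[0.85,-0.07,0],[0.85,-0.07,0],[0.82,-0.07,-0.4],[0,0,-0.9],[0,0,-0.9],[0,0,-0.9],[0,0,-0.9]], turn=[-0.3,-0.3,-0.33,0,0,0,0,0,0,0,0,0])

```text
time: 15.0
ee_pos: [0.6178, 0.3306, 0.147]
eef_rot: [0.741, 0.671, 0.0, 0.0]
ft_force: [-0.1, 0.5, 0.7]
width: 0.087
grip_force: 0.0
```

Emit:
step_arm(delta_pos=[[0,0,-0.5],[0,0,0],[0,0,0]], turn=[0,0,0])

```text
time: 15.3
ee_pos: [0.6179, 0.3317, 0.1361]
eef_rot: [0.741, 0.672, 0.0, 0.0]
ft_force: [0.2, 0.1, 0.1]
width: 0.0869
grip_force: 0.0
```

Run:
```python
from h import *
s=read_state();print(s['ee_pos'],s['eef_rot'],s['ft_force'])
c=snap('wrist'); rects(cloud(c),(.15,.78,-.05,.62))
```

```text
[0.61793653 0.33169845 0.13612287] [7.40842590e-01 6.71678468e-01 4.98774372e-04 2.10271392e-04] [0.20627012 0.0877588  0.13512487]
[617.9 334.3] [105.8  45.1] 84.1 z 0.0278 n 5227 px [232 129  50 110]
[744.3 274.6] [36.7  5.4] 9.7 z 0.0297 n 316 px [369 226  37  13]
```

Emit:
step_arm(delta_pos=[[0,0,-0.8],[0,0,-0.9],[0,0,-0.9],[0,0,-0.9],[0,0,-0.8],[0,0,-0.5],[0,0,-0.4],[0,0,0],[0,0,0]], turn=[0,0,0,0,0,0,0,0,0])

```text
time: 16.25
ee_pos: [0.618, 0.3322, 0.006]
eef_rot: [0.741, 0.672, 0.001, 0.0]
ft_force: [0.1, 0.0, -0.2]
width: 0.0868
grip_force: 0.0
```

Emit:
step_arm(delta_pos=[[0,0,0],[0,0,0],[0,0,0],[0,0,0],[0,0,0],[0,0,0],[0,0,0],[0,0,0]], turn=[0,0,0,0,0,0,0,0], grip=1, newtons=35)

```text
time: 17.05
ee_pos: [0.6175, 0.3319, 0.0051]
eef_rot: [0.741, 0.672, 0.0, 0.0]
ft_force: [0.3, 0.2, -0.0]
width: 0.045
grip_force: 35.0
```

Emit:
step_arm(delta_pos=[[0,0,0.5],[0,0,0.9],[0,0,0.9],[-0.2,0,0.9],[-0.6,0,0.9],[-0.8,0,0.9],[-0.8,-0.2,0.9],[-0.8,-0.5,0.5],[-0.7,-0.8,0],[-0.7,-0.9,0],[-0.6,-0.9,0],[-0.6,-0.9,0]], turn=[0,0,0,0,0,0,0,-0.4,-0.8,-0.8,-0.8,-0.8])

```text
time: 18.25
ee_pos: [0.4715, 0.2259, 0.1656]
eef_rot: [0.868, 0.496, 0.0, -0.0]
ft_force: [1.4, -0.1, -3.6]
width: 0.0444
grip_force: 35.0
```

Emit:
step_arm(delta_pos=[[-0.4,-0.9,0],[-0.4,-0.9,0],[0,-0.9,0],[0,-0.9,0],[0,-0.9,0],[0,-0.9,0],[0,-0.9,0],[0,-0.9,0],[0,-0.9,0],[0,-0.9,0],[0,-0.9,0],[0,-0.9,0]], turn=[-0.8,-0.8,-0.8,-0.8,-0.8,-0.8,-0.8,-0.8,-0.8,-0.8,-0.8,-0.56])

```text
time: 19.45
ee_pos: [0.4521, -0.0441, 0.1655]
eef_rot: [0.999, -0.043, 0.0, -0.0]
ft_force: [0.4, -0.1, -3.7]
width: 0.0445
grip_force: 35.0
```

Emit:
step_arm(delta_pos=[[0,-0.9,0],[0,-0.9,0],[0,-0.9,0],[0,-0.9,0],[0,-0.9,0],[0,-0.9,0],[0.1,-0.9,0],[0.3,-0.5,0],[0,0,0],[0,0,0]], turn=[0,0,0,0,0,0,0,0,0,0])

```text
time: 20.45
ee_pos: [0.4621, -0.213, 0.165]
eef_rot: [0.999, -0.041, -0.0, -0.0]
ft_force: [0.8, 0.5, -4.1]
width: 0.0447
grip_force: 35.0
```

Run:
```python
from h import *
s=read_state();print(s['time'],s['ee_pos'],s['eef_rot'],s['width'],s['joint_positions'])
print((tow((.010,-.085))-s['ee_pos'][:2])/.025, 'yaw',np.rad2deg(2*np.arctan2(s['eef_rot'][1],s['eef_rot'][0])))
c=snap('wrist','w5'); W=cloud(c); flat(W); rects(W,(.2,.8,-.5,.2),.15,.27,200)
z=W[...,2];Q=tov(W)
```

```text
20.45 [ 0.46208875 -0.21297857  0.16503607] [ 9.99154282e-01 -4.11169933e-02 -3.34809577e-04 -4.62659586e-05] 0.04467023398305822 [-0.36075727  0.12845632  0.76376795  1.87377033 -0.09592984  1.17709962
 -1.21722049]
[ 3.38851395 -3.45819986] yaw -4.712989241385487
bay 0.085 slope [-0.0006  0.004 ] z0 0.0579 x -0.0643 0.0656 ymid 0.08497212219238282 n 7821
[ 476.6 -214.3] [168.5  80.3] 85.4 z 0.252 n 50956 px [  0 139 512 175]
[ 443.9 -287.6] [47.5 12.1] 17.9 z 0.2475 n 1404 px [453 358  59  26]
[ 453.4 -256.1] [24.  10.5] 85.5 z 0.2586 n 1669 px [364 360  81  24]
```

Emit:
step_arm(delta_pos=[[0.6,-0.7,0],[0.7,-0.7,0],[0.7,-0.7,0],[0.7,-0.7,-0.5],[0.69,-0.66,-0.8],[0,0,-0.8],[0,0,-0.5],[0,0,0],[0,0,0]], turn=[0,0,0,0,0,0,0,0,0])

```text
time: 21.4
ee_pos: [0.5474, -0.2989, 0.1008]
eef_rot: [0.999, -0.041, 0.0, -0.0]
ft_force: [-0.2, 1.1, -2.9]
width: 0.0447
grip_force: 35.0
```

Run:
```python
from h import *
s=read_state();print(s['time'],s['ee_pos'],s['width'],tov(s['ee_pos']))
c=snap('wrist'); W=cloud(c); Q=tov(W); z=s['ee_pos'][2]; rects(Q,(-.1,.2,-.15,-.02),z+.012,z+.03,200)
rects(Q,(.0,.08,-.2,.2),.048,.054,40); flat(W)
```

```text
21.4 [ 0.54735437 -0.2988814   0.10079657] 0.04466599862999208 [ 0.01050567 -0.0844044   0.10079657]
[ 40.9 -84.2] [48.8 64.9] 0.2 z 0.1236 n 9437 px [188 141 135  98]
[ -5.7 -84.4] [47.  19.3] 89.7 z 0.1236 n 2226 px [209 267  94  26]
[ 52.5 -42.4] [46.5  8.3] 0.3 z 0.0503 n 697 px [192 118  13  65]
[  53.1 -127.5] [45.5  8.2] 0.1 z 0.0502 n 704 px [309 118  14  64]
[51.6 41.8] [ 9.1 46.4] 89.9 z 0.0503 n 711 px [ 74 120  20  64]
[33.2 62.5] [65.8  8.8] 6.0 z 0.0512 n 459 px [ 39 134  30  87]
bay 0.085 slope [-0.0006  0.01  ] z0 0.0579 x -0.0645 0.0659 ymid 0.08508218383789062 n 5639
```

Emit:
step_arm(delta_pos=[[0,0,-0.6],[0,0,-0.6],[0,0,-0.6],[0,0,-0.4],[0,0,-0.2],[0,0,-0.12],[0,0,-0.1],[0,0,0],[0,0,0],[0,0,0]], turn=[0,0,0,0,0,0,0,0,0,0])

```text
time: 22.45
ee_pos: [0.5475, -0.2998, 0.035]
eef_rot: [0.999, -0.041, 0.0, 0.0]
ft_force: [-0.3, -0.7, -0.5]
width: 0.0447
grip_force: 35.0
```

Emit:
step_arm(delta_pos=[[0,0,0],[0,0,0],[0,0,0],[0,0,0],[0,0,0.5],[0,0,0.8],[0,0,0.8],[0,0,0.8],[0,0,0.8],[-0.5,0,0.8],[-0.8,0,0.8],[-0.8,0,0.8]], turn=[0,0,0,0,0,0,0,0,0,0,0,0], grip=0.25)

```text
time: 23.65
ee_pos: [0.494, -0.2999, 0.1886]
eef_rot: [0.999, -0.041, 0.0, 0.0]
ft_force: [0.0, -1.3, 0.5]
width: 0.0653
grip_force: 0.0
```

Emit:
step_arm(delta_pos=[[-0.8,0.5,0.7],[-0.8,0.5,0.7],[-0.8,0.5,0.5],[-0.8,0.5,0],[-0.8,0,0],[-0.8,0,0],[0,0,0],[0,0,0]], turn=[0,0,0,0,0,0,0,0], grip=0.5)

```text
time: 24.45
ee_pos: [0.3749, -0.2497, 0.2353]
eef_rot: [0.999, -0.041, 0.001, -0.0]
ft_force: [0.4, 0.4, 0.4]
width: 0.0436
grip_force: 0.0
```

Run:
```python
from h import *
s=read_state();print(s['time'],s['ee_pos'],s['width'],s['joint_positions'])
c=snap('wrist','w6'); W=cloud(c); np.savez('w6.npz',W=W,im=c['image']); flat(W); Q=tov(W); rects(Q,(-.25,-.14,-.15,.05),.05,.062,50)
```

```text
24.45 [ 0.3749074  -0.249742    0.23529029] 0.04362503622256037 [-0.35204264 -0.1514109   0.78008687  1.91077682  0.10772159  1.33858783
 -1.25558796]
bay 0.085 slope [-0.0005  0.0023] z0 0.0579 x -0.0644 0.0206 ymid 0.0849505615234375 n 3553
bay -0.085 slope [0.001  0.0009] z0 0.0578 x -0.0645 0.0192 ymid -0.08521315002441407 n 3547
[-174.2  -50.5] [14.  56.7] 80.1 z 0.0555 n 545 px [248 157  19  48]
```

View pics/w6.png

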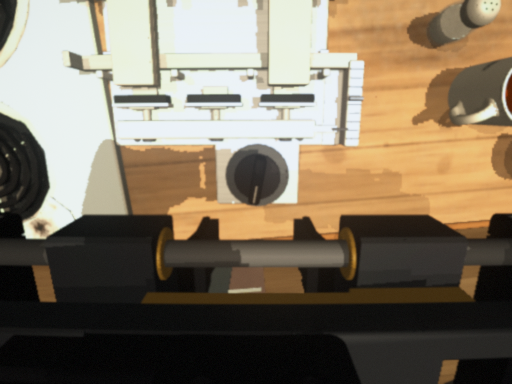

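Emit:
step_arm(delta_pos=[[-0.36,0,0],[0,0,0],[0,0,0],[0,0,0],[0,0,0],[0,0,0],[0,0,0],[0,0,0],[0,0,0],[0,0,0],[0,0,0],[0,0,0]], turn=[1,1,1,1,1,1,1,1,1,1,1,1])

```text
time: 25.7
ee_pos: [0.3663, -0.2497, 0.2348]
eef_rot: [0.777, 0.63, -0.0, 0.0]
ft_force: [0.4, -0.4, 0.5]
width: 0.0434
grip_force: 0.0
```

Emit:
step_arm(delta_pos=[[0,0,0],[0,0,0],[0,0,0],[0,0,0],[0,0,0],[0,0,0],[0,0,0],[0,0,0],[0,0,0],[0,0,0],[0,0,0],[0,0,0]], turn=[1,1,1,1,1,1,1,1,1,1,1,1])

```text
time: 26.9
ee_pos: [0.3662, -0.2497, 0.235]
eef_rot: [0.169, 0.986, -0.0, 0.0]
ft_force: [0.2, 0.6, -0.4]
width: 0.0432
grip_force: 0.0
```

Emit:
step_arm(delta_pos=[[0,0,-0.5],[0,0,-0.9],[0,0,-0.9],[0,0,-0.9],[0,0,-0.9],[0,0,0],[0,0,0]], turn=[0.74,0,0,0,0,0,0])

```text
time: 27.6
ee_pos: [0.3662, -0.2497, 0.133]
eef_rot: [0.127, 0.992, -0.0, -0.0]
ft_force: [0.9, 0.5, 1.0]
width: 0.0434
grip_force: 0.0
```

Run:
```python
from h import *
s=read_state();print(s['time'],s['ee_pos'],s['joint_positions'],'yaw',np.rad2deg(2*np.arctan2(s['eef_rot'][1],s['eef_rot'][0])),tov(s['ee_pos']))
```

```text
27.6 [ 0.36617224 -0.24971238  0.13297048] [-0.99206165 -0.41172381  1.32089467  2.07707237  0.42918515  1.20484079
  1.4610782 ] yaw 165.4145464683896 [-0.17409605 -0.05024651  0.13297048]
```

Emit:
step_arm(delta_pos=[[0,0,-0.6],[0,0,-0.9],[0,0,-0.9],[0,0,-0.7],[0,0,-0.6],[0,0,-0.38],[0,0,0],[0,0,0]], turn=[0,0,0,0,0,0,0,0])

```text
time: 28.4
ee_pos: [0.3367, -0.2298, 0.0579]
eef_rot: [0.127, 0.992, -0.008, 0.015]
ft_force: [0.1, -0.5, -0.3]
width: 0.0434
grip_force: 0.0
```

Emit:
step_arm(delta_pos=[[0,0,0],[0,0,0],[0,0,0],[0,0,0],[0,0,0],[0,0,0]], turn=[0,0,0,0,0,0], grip=1, newtons=35)

```text
time: 29.0
ee_pos: [0.3362, -0.2294, 0.0573]
eef_rot: [0.127, 0.992, -0.007, 0.015]
ft_force: [0.5, 0.0, -0.8]
width: 0.0047
grip_force: 0.0
```

Run:
```python
from h import *
s=read_state();print(s['time'],s['ee_pos'],s['joint_positions'],'yaw',np.rad2deg(2*np.arctan2(s['eef_rot'][1],s['eef_rot'][0])),tov(s['ee_pos']),s['ft_force'],s['torque'],s['width'])
```

```text
29.0 [ 0.33619717 -0.22938249  0.05728759] [-0.99582296 -0.49901344  1.33857612  2.26060411  0.57788266  1.04938786
  1.33105973] yaw 165.41844116543234 [-0.20563613 -0.03244109  0.05728759] [ 0.53200301  0.01162302 -0.80629688] [0.0800959  0.0202387  0.02249953] 0.004656591094099552
```

Emit:
step_arm(delta_pos=[[0,0,0.6],[0,0,0.8],[0,0,0.8],[0,0,0.8],[0,0,0.8],[0,0,0.3],[0,0,0],[0,0,0]], turn=[0,0,0,0,0,0,0,0], grip=0.5)

```text
time: 29.8
ee_pos: [0.3358, -0.2294, 0.159]
eef_rot: [0.127, 0.992, -0.007, 0.014]
ft_force: [0.4, -0.6, 0.2]
width: 0.0431
grip_force: 0.0
```

Emit:
step_arm(delta_pos=[[0,0,0.5],[0,0,0.5],[0,0,0.5],[0,0,0],[0,0,0],[0,0,0],[0,0,0],[0,0,0],[0,0,0],[0,0,0],[0,0,0],[0,0,0]], turn=[-1,-1,-1,-1,-1,-1,-1,-1,-1,-1,-1,-1])

```text
time: 31.0
ee_pos: [0.3357, -0.2292, 0.1963]
eef_rot: [0.751, 0.66, -0.016, 0.006]
ft_force: [0.1, -0.3, 0.1]
width: 0.0432
grip_force: 0.0
```

Run:
```python
from h import *
s=read_state();print(s['time'],s['ee_pos'],s['joint_positions'],'yaw',np.rad2deg(2*np.arctan2(s['eef_rot'][1],s['eef_rot'][0])),tov(s['ee_pos']),s['width'])
```

```text
31.0 [ 0.33567847 -0.22923748  0.19628792] [-0.42893632 -0.28318777  0.77542962  2.06344164  0.23894848  1.29687344
  0.13045597] yaw 82.63104654699214 [-0.20616497 -0.03233907  0.19628792] 0.043187916051625794
```

Emit:
step_arm(delta_pos=[[0.2,-0.14,0],[0.2,-0.14,0],[0.2,-0.14,0],[0.2,-0.14,0],[0.2,-0.14,0],[0.22,-0.12,0],[0,0,0],[0,0,0],[0,0,0],[0,0,0],[0,0,0],[0,0,0]], turn=[-1,-1,-1,-1,-1,-1,-1,-1,-1,-1,-1,-1])

```text
time: 32.2
ee_pos: [0.3661, -0.2498, 0.1964]
eef_rot: [1.0, 0.001, -0.016, -0.006]
ft_force: [0.2, 0.3, 0.1]
width: 0.0435
grip_force: 0.0
```

Emit:
step_arm(delta_pos=[[0,0,0],[0,0,-0.5],[0,0,-0.5],[0,0,0],[0,0,0]], turn=[-1,-1,-0.1,0,0])

```text
time: 32.7
ee_pos: [0.3663, -0.2498, 0.1719]
eef_rot: [0.993, -0.121, -0.015, -0.007]
ft_force: [-0.0, 0.5, 0.8]
width: 0.0436
grip_force: 0.0
```

Run:
```python
from h import *
s=read_state();print(s['time'],s['ee_pos'],s['eef_rot'],s['joint_positions'],'yaw',np.rad2deg(2*np.arctan2(s['eef_rot'][1],s['eef_rot'][0])),tov(s['ee_pos']),s['width'])
c=snap('wrist'); W=cloud(c); Q=tov(W); rects(Q,(-.25,-.12,-.15,.05),.05,.062,50); flat(W)
```

```text
32.7 [ 0.36631191 -0.24977525  0.17189893] [ 0.99252705 -0.12082657 -0.01541005 -0.00731624] [-0.27333345 -0.05372121  0.7627137   1.98981099  0.03667638  1.22489396
 -1.3380762 ] yaw -13.881647377469939 [-0.1739517  -0.05029772  0.17189893] 0.04362086504055108
[-174.4  -50.4] [13.9 57.1] 80.6 z 0.0557 n 796 px [250 153  15  58]
bay 0.085 slope [0.002  0.0059] z0 0.058 x -0.0562 0.0135 ymid 0.08462286376953125 n 4154
bay -0.085 slope [0.0014 0.0003] z0 0.0579 x -0.0649 -0.0176 ymid -0.08556644439697265 n 3069
```

Emit:
step_arm(delta_pos=[[0,0,-0.7],[0,0,-0.9],[0,0,-0.9],[0,0,-0.9],[0,0,-0.9],[0,0,-0.7],[0,0,-0.6],[0,0,0],[0,0,0]], turn=[0,0,0,0,0,0,0,0,0])

```text
time: 33.65
ee_pos: [0.3669, -0.2501, 0.0328]
eef_rot: [0.992, -0.122, -0.015, -0.007]
ft_force: [-0.4, -0.4, -0.7]
width: 0.0437
grip_force: 0.0
```

Emit:
step_arm(delta_pos=[[0,0,0],[0,0,0],[0,0,0],[0,0,0],[0,0,0],[0,0,0]], turn=[0,0,0,0,0,0], grip=1, newtons=40)

```text
time: 34.25
ee_pos: [0.3667, -0.2503, 0.0325]
eef_rot: [0.992, -0.122, -0.015, -0.007]
ft_force: [-0.8, -1.7, 2.3]
width: 0.0139
grip_force: 40.0
```

```bash
cat >> h.py <<'E'
def st():
    s=read_state();print(round(s['time'],2),np.round(s['ee_pos'],4),np.round(s['eef_rot'],4),'j',np.round(s['joint_positions'],3),'yaw',np.rad2deg(2*np.arctan2(s['eef_rot'][1],s['eef_rot'][0])).round(2),'v',tov(s['ee_pos']).round(4),'w',round(s['width'],4),'F',np.round(s['ft_force'],1),'T',np.round(s['torque'],2));return s
E
python3 -c "
from h import *
st()"
```

```text
34.25 [ 0.3667 -0.2503  0.0325] [ 0.9923 -0.1224 -0.0146 -0.0072] j [-0.21   0.212  0.774  2.128 -0.19   0.902 -1.141] yaw -14.07 v [-0.1735 -0.0508  0.0325] w 0.0139 F [-0.8 -1.7  2.3] T [-0.58  0.45 -0.2 ]
```

Emit:
step_arm(delta_pos=[[0,0,0],[0,0,0],[0,0,0],[0,0,0],[0,0,0],[0,0,0],[0,0,0],[0,0,0],[0,0,0],[0,0,0],[0,0,0],[0,0,0]], turn=[-0.5,-0.5,-0.5,-0.5,-0.5,-0.5,-0.5,-0.5,-0.5,-0.5,0,0])

```text
time: 35.45
ee_pos: [0.3665, -0.2507, 0.0324]
eef_rot: [0.912, -0.409, -0.012, -0.011]
ft_force: [-2.2, -5.5, 3.4]
width: 0.0137
grip_force: 40.0
```

```bash
python3 -c "
from h import *
st()"
```

```text
35.45 [ 0.3665 -0.2507  0.0324] [ 0.9122 -0.4095 -0.0117 -0.011 ] j [-0.284  0.227  0.875  2.135 -0.245  0.901 -1.678] yaw -48.35 v [-0.1737 -0.0512  0.0324] w 0.0137 F [-2.2 -5.5  3.4] T [-1.18  0.9  -0.1 ]
```

Emit:
step_arm(delta_pos=[[0,0,0],[0,0,0],[0,0,0],[0,0,0],[0,0,0],[0,0,0],[0,0,0],[0,0,0],[0,0,0],[0,0,0],[0,0,0],[0,0,0]], turn=[-0.6,-0.6,-0.6,-0.6,-0.6,-0.6,-0.6,-0.6,-0.6,-0.6,0,0])

```text
time: 36.65
ee_pos: [0.366, -0.2508, 0.0324]
eef_rot: [0.709, -0.705, -0.007, -0.014]
ft_force: [-5.0, -5.1, 6.2]
width: 0.0139
grip_force: 40.0
```

```bash
python3 -c "
from h import *
st()
c=snap('top','t4');flat(cloud(c))"
```

```text
36.65 [ 0.366  -0.2508  0.0324] [ 0.7093 -0.7047 -0.0071 -0.0143] j [-0.402  0.245  1.02   2.155 -0.31   0.889 -2.33 ] yaw -89.62 v [-0.1741 -0.0514  0.0324] w 0.0139 F [-5.  -5.1  6.2] T [-1.06  1.46 -0.09]
```

Emit:
step_arm(delta_pos=[[0,0,0],[0,0,0],[0,0,0],[0,0,0.6],[0,0,0.9],[0,0,0.9],[0,0,0.9],[0,0,0.9],[0,0,0],[0,0,0],[0,0,0],[0,0,0]], turn=[0,0,0,0,0,0,0,0.8,1,1,1,1], grip=0.5)

```text
time: 37.9
ee_pos: [0.3668, -0.2495, 0.1372]
eef_rot: [0.881, -0.472, -0.011, -0.013]
ft_force: [-0.5, -0.5, -0.1]
width: 0.0436
grip_force: 0.0
```

Emit:
step_arm(delta_pos=[[0,0,0],[0,0,0],[0,0,0],[0,0,0],[0,0,0],[0,0,0],[0,0,0],[0,0,0],[0,0,0],[0,0,0],[0,0,0],[0,0,0]], turn=[1,1,1,1,1,1,1,1,1,1,1,1])

```text
time: 39.1
ee_pos: [0.3667, -0.2495, 0.1372]
eef_rot: [0.974, 0.226, -0.016, -0.002]
ft_force: [0.9, -0.6, 0.3]
width: 0.0434
grip_force: 0.0
```

Emit:
step_arm(delta_pos=[[0,0,0],[0,0,0],[0,0,0],[0,0,0],[0,0,0],[0,0,0],[0,0,0],[0,0,0],[0,0,0],[0,0,0],[0,0,0],[0,0,0]], turn=[1,1,1,1,1,1,1,1,1,0.4,0,0])

```text
time: 40.3
ee_pos: [0.3667, -0.2496, 0.1372]
eef_rot: [0.704, 0.71, -0.015, 0.007]
ft_force: [-0.3, -0.1, 0.8]
width: 0.0435
grip_force: 0.0
```

```bash
python3 -c "
from h import *
st()
c=snap('wrist','w7');W=cloud(c);np.savez('w7.npz',W=W,im=c['image']);flat(W);rects(tov(W),(-.25,-.12,-.15,.05),.05,.062,50)
c=snap('top');flat(cloud(c));rects(tov(cloud(c)),(-.25,-.12,-.15,.05),.05,.062,20)
c=snap('side');rects(tov(cloud(c)),(-.25,-.12,-.15,.05),.05,.062,20)"
```

```text
40.3 [ 0.3667 -0.2496  0.1372] [ 0.7045  0.7095 -0.0146  0.007 ] j [-0.864 -0.229  1.256  2.077  0.275  1.15   0.277] yaw 90.41 v [-0.1735 -0.0501  0.1372] w 0.0435 F [-0.3 -0.1  0.8] T [-0.    0.07  0.02]
bay 0.085 slope [0.0031 0.0042] z0 0.0579 x -0.0567 0.0158 ymid 0.08475364685058594 n 5343
bay -0.085 slope [-0.0032 -0.0137] z0 0.0578 x -0.0023 0.0385 ymid -0.08483032989501953 n 436
[-175.   -49.6] [13.5 56. ] 4.7 z 0.0555 n 1011 px [248 160  17  64]
[-173.9  -49.6] [15.7 55.4] 5.5 z 0.0556 n 44 px [301 207  13   9]
[-171.8  -53.3] [13.7 55.5] 5.2 z 0.0567 n 68 px [188 214   8  13]
```

Emit:
step_arm(delta_pos=[[0,0,-0.5],[0,0,-0.5],[0,0,-0.5],[0,0,-0.5],[0,0,0]], turn=[0,0,0,0,0])

```text
time: 40.95
ee_pos: [0.3654, -0.2501, 0.0861]
eef_rot: [0.704, 0.71, -0.017, 0.006]
ft_force: [0.5, -1.6, 0.8]
width: 0.0434
grip_force: 0.0
```

```bash
python3 -c "
from h import *
st()"
```

```text
40.95 [ 0.3654 -0.2501  0.0861] [ 0.7045  0.7095 -0.0173  0.0065] j [-0.781  0.098  1.326  2.131 -0.071  0.983  0.59 ] yaw 90.41 v [-0.1749 -0.0507  0.0861] w 0.0434 F [ 0.5 -1.6  0.8] T [-0.06  0.07 -0.03]
```

Emit:
step_arm(delta_pos=[[0,0,-0.4],[0,0,-0.4],[0,0,-0.4],[0,0,-0.4],[0,0,-0.4],[0,0,0],[0,0,0]], turn=[0,0,0,0,0,0,0])

```text
time: 41.65
ee_pos: [0.3669, -0.2501, 0.038]
eef_rot: [0.704, 0.71, -0.015, 0.007]
ft_force: [-0.5, -0.4, 0.3]
width: 0.0438
grip_force: 0.0
```

```bash
python3 -c "
from h import *
st()"
```

```text
41.65 [ 0.3669 -0.2501  0.038 ] [ 0.7042  0.7098 -0.0148  0.0073] j [-0.587  0.264  1.171  2.168 -0.275  0.879  0.755] yaw 90.45 v [-0.1734 -0.0505  0.038 ] w 0.0438 F [-0.5 -0.4  0.3] T [-0.04  0.06  0.  ]
```

Emit:
step_arm(delta_pos=[[-0.03,0,-0.22],[0,0,0],[0,0,0]], turn=[0,0,0])

```text
time: 41.95
ee_pos: [0.3659, -0.2499, 0.0319]
eef_rot: [0.704, 0.71, -0.015, 0.007]
ft_force: [0.2, 0.5, 0.3]
width: 0.0435
grip_force: 0.0
```

Emit:
step_arm(delta_pos=[[0,0,0],[0,0,0],[0,0,0],[0,0,0],[0,0,0],[0,0,0]], turn=[0,0,0,0,0,0], grip=1, newtons=45)

```text
time: 42.55
ee_pos: [0.3659, -0.2499, 0.0318]
eef_rot: [0.704, 0.71, -0.015, 0.007]
ft_force: [0.4, 0.4, -0.2]
width: 0.0137
grip_force: 45.0
```

Emit:
step_arm(delta_pos=[[0,0,0],[0,0,0],[0,0,0],[0,0,0],[0,0,0],[0,0,0],[0,0,0],[0,0,0],[0,0,0],[0,0,0],[0,0,0],[0,0,0]], turn=[-0.6,-0.6,-0.6,-0.6,-0.6,-0.6,-0.6,-0.6,-0.6,-0.6,-0.6,-0.6])

```text
time: 43.75
ee_pos: [0.3661, -0.25, 0.0318]
eef_rot: [0.937, 0.349, -0.017, 0.001]
ft_force: [1.0, -0.5, -0.5]
width: 0.0139
grip_force: 45.0
```

```bash
python3 -c "
from h import *
st()
d=np.load('w7.npz');Q=tov(d['W'])
m=(Q[...,1]<-.135)&(Q[...,1]>-.18)&(Q[...,0]<-.05)&(Q[...,0]>-.14)&(Q[...,2]>.0365)&(Q[...,2]<.046)
q=Q[m];print(len(q))
for k in (q[q[:,1]>-.156],q[q[:,1]<-.159]):
  print(len(k),np.percentile(k[:,0],[0,10,50,90,100]).round(4) if len(k) else 0)
"
```

```text
43.75 [ 0.3661 -0.25    0.0318] [ 9.370e-01  3.489e-01 -1.660e-02  5.000e-04] j [-0.636  0.426  1.287  2.153 -0.477  0.939  0.071] yaw 40.85 v [-0.1741 -0.0505  0.0318] w 0.0139 F [ 1.  -0.5 -0.5] T [-0.34 -0.15  0.34]
0
0 0
0 0
```

Emit:
step_arm(delta_pos=[[0,0,0],[0,0,0],[0,0,0],[0,0,0],[0,0,0],[0,0,0],[0,0,0]], turn=[-0.5,-0.5,-0.5,-0.5,-0.5,-0.5,0])

```text
time: 44.45
ee_pos: [0.3662, -0.2501, 0.0318]
eef_rot: [0.984, 0.176, -0.016, -0.002]
ft_force: [1.6, -0.8, -0.7]
width: 0.0137
grip_force: 45.0
```

```bash
python3 -c "
from h import *
st()
"
```

```text
44.45 [ 0.3662 -0.2501  0.0318] [ 0.9842  0.1763 -0.0163 -0.0024] j [-0.634  0.463  1.307  2.146 -0.526  0.964 -0.241] yaw 20.31 v [-0.174  -0.0506  0.0318] w 0.0137 F [ 1.6 -0.8 -0.7] T [-0.39 -0.25 -0.02]
```

Emit:
step_arm(delta_pos=[[0,0,0],[0,0,0],[0,0,0],[0,0,0],[0,0,0],[0,0,0],[0,0,0],[0,0,0],[0,0,0],[0,0,0],[0,0,0],[0,0,0]], turn=[-0.5,-0.5,-0.5,-0.5,-0.5,-0.5,-0.5,-0.5,-0.5,-0.5,-0.5,0])

```text
time: 45.65
ee_pos: [0.3662, -0.2502, 0.0318]
eef_rot: [0.988, -0.151, -0.014, -0.007]
ft_force: [1.3, -2.7, -3.4]
width: 0.0133
grip_force: 45.0
```

```bash
python3 -c "
from h import *
st()
c=snap('wrist','w8');W=cloud(c);np.savez('w8.npz',W=W,im=c['image']);flat(W)
c=snap('side');Q=tov(cloud(c));flat(cloud(c))
np.savez('s8.npz',Q=Q,im=c['image'])
"
```

```text
45.65 [ 0.3662 -0.2502  0.0318] [ 0.9883 -0.1515 -0.0143 -0.0074] j [-0.621  0.491  1.323  2.141 -0.577  0.99  -0.846] yaw -17.43 v [-0.174  -0.0508  0.0318] w 0.0133 F [ 1.3 -2.7 -3.4] T [-0.81 -0.3   0.03]
bay 0.085 slope [-0.0101  0.0137] z0 0.0599 x -0.0525 0.0769 ymid 0.08255341339111329 n 314
bay -0.085 slope [-0.0093  0.0141] z0 0.0598 x -0.0523 0.0773 ymid -0.08723052978515625 n 480
```

View pics/w8.png

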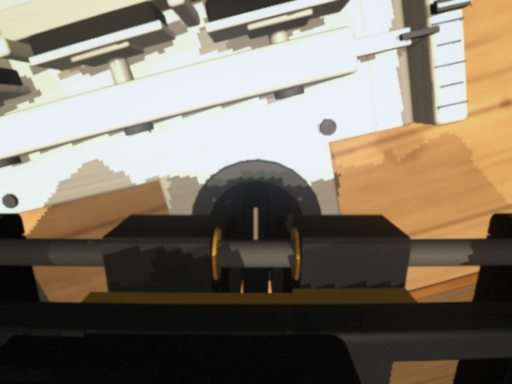

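```bash
cat >> h.py <<'E'
def pm(W,im):
    Q=tov(W);m=(Q[...,1]<-.135)&(Q[...,1]>-.18)&(Q[...,0]<-.05)&(Q[...,0]>-.13)&(Q[...,2]>.0365)&(Q[...,2]<.05)
    n,l,s,ce=cv2.connectedComponentsWithStats(m.astype(np.uint8),connectivity=8)
    for i in range(1,n):
        if s[i,4]<6: continue
        q=Q[l==i]; f=np.polyfit(q[:,1],q[:,0],1)
        print('px',ce[i].round(1),'n',len(q),'x',np.percentile(q[:,0],[0,50,100]).round(4),'y',q[:,1].min().round(4),q[:,1].max().round(4),'z',np.median(q[:,2]).round(4))
E
python3 -c "
from h import *
d=np.load('w8.npz');pm(d['W'],0)
print('w2');pm(np.load('w2.npz')['W'],0)
s=np.load('s8.npz');
"
```

```text
px [449.4   4.9] n 369 x [-0.0807 -0.0788 -0.0751] y -0.175 -0.1572 z 0.0399
px [407.8  35.6] n 622 x [-0.0919 -0.088  -0.0838] y -0.1589 -0.135 z 0.0389
w2
px [444.2 139. ] n 60 x [-0.0798 -0.0774 -0.0749] y -0.1737 -0.1571 z 0.0399
px [419.8 165.6] n 86 x [-0.1175 -0.1133 -0.1095] y -0.1583 -0.135 z 0.0386
```

Emit:
step_arm(delta_pos=[[0,0,0],[0,0,0],[0,0,0],[0,0,0],[0,0,0],[0,0,0],[0,0,0],[0,0,0],[0,0,0],[0,0,0],[0,0,0],[0,0,0]], turn=[-0.7,-0.7,-0.7,-0.7,-0.7,-0.7,-0.7,-0.7,-0.7,-0.7,-0.7,-0.7])

```text
time: 46.95
ee_pos: [0.366, -0.2504, 0.0318]
eef_rot: [0.792, -0.61, -0.008, -0.013]
ft_force: [2.0, -4.8, -4.0]
width: 0.0136
grip_force: 45.0
```

Emit:
step_arm(delta_pos=[[0,0,0],[0,0,0],[0,0,0]], turn=[0,0,0])

```text
time: 47.25
ee_pos: [0.366, -0.2504, 0.0318]
eef_rot: [0.793, -0.609, -0.008, -0.014]
ft_force: [2.6, -4.5, -4.0]
width: 0.0142
grip_force: 45.0
```

```bash
python3 -c "
from h import *
st()
for n in ('wrist','side','top'):
  c=snap(n,n+'9');W=cloud(c);print(n);flat(W);pm(W,0)
"
```

```text
47.25 [ 0.366  -0.2504  0.0318] [ 0.7929 -0.6091 -0.0085 -0.0136] j [-0.616  0.47   1.331  2.155 -0.594  0.977 -1.823] yaw -75.06 v [-0.1742 -0.051   0.0318] w 0.0142 F [ 2.6 -4.5 -4. ] T [-1.1  -0.19 -0.21]
wrist
bay -0.085 slope [0.4717 0.0208] z0 0.0849 x -0.0701 -0.0415 ymid -0.08501449584960938 n 4025
px [130.9  11.8] n 422 x [-0.0847 -0.081  -0.0757] y -0.1462 -0.1351 z 0.0382
side
bay 0.085 slope [-0.0298  0.0206] z0 0.0616 x -0.0519 0.0775 ymid 0.08376713562011719 n 263
bay -0.085 slope [-0.0267  0.0216] z0 0.0617 x -0.0519 0.0775 ymid -0.0864969940185547 n 410
px [217.3 249.9] n 27 x [-0.0815 -0.0757 -0.0728] y -0.1759 -0.1353 z 0.0407
px [200.4 253. ] n 7 x [-0.1247 -0.1168 -0.1154] y -0.1743 -0.1614 z 0.0371
px [223.8 254.5] n 6 x [-0.0617 -0.057  -0.0524] y -0.1735 -0.1618 z 0.037
top
px [324.2 192. ] n 6 x [-0.116  -0.113  -0.1068] y -0.1708 -0.1589 z 0.0393
```

Emit:
step_arm(delta_pos=[[0,0,0],[0,0,0],[0,0,0],[0,0,0],[0,0,0],[0,0,0],[0,0,0]], turn=[-0.5,-0.5,-0.5,-0.5,-0.4,0,0])

```text
time: 48.1
ee_pos: [0.3659, -0.2504, 0.0318]
eef_rot: [-0.697, 0.716, 0.006, 0.015]
ft_force: [2.2, -4.9, -5.1]
width: 0.0135
grip_force: 45.0
```

```bash
python3 -c "
from h import *
st()
"
```

```text
48.1 [ 0.3659 -0.2504  0.0318] [-0.6975  0.7164  0.0064  0.0147] j [-0.621  0.455  1.332  2.162 -0.587  0.963 -2.115] yaw 268.46 v [-0.1743 -0.051   0.0318] w 0.0135 F [ 2.2 -4.9 -5.1] T [-1.12 -0.1   0.1 ]
```

Emit:
step_arm(delta_pos=[[0,0,0],[0,0,0],[0,0,0],[0,0,0],[0,0,0.6],[0,0,0.9],[0,0,0.9],[0,0,0.9],[0,0,0.9],[0,0,0.9],[0,0,0.9],[0,0,0.6]], turn=[0,0,0,0,0,0,0,0,0,0.5,1,1], grip=0.5)

```text
time: 49.3
ee_pos: [0.3676, -0.2538, 0.183]
eef_rot: [0.797, -0.603, -0.01, -0.015]
ft_force: [-0.3, 0.1, -0.1]
width: 0.0435
grip_force: 0.0
```

Emit:
step_arm(delta_pos=[[0,0,0.5],[0,0,0.5],[0,0,0],[0,0,0],[0,0,0],[0,0,0],[0,0,0],[0,0,0],[0,0,0],[0,0,0]], turn=[1,1,1,1,1,1,1,1,0,0], grip=1)

```text
time: 50.3
ee_pos: [0.3677, -0.253, 0.2065]
eef_rot: [0.985, -0.17, -0.016, -0.008]
ft_force: [0.5, 0.3, -0.1]
width: 0.0003
grip_force: 0.0
```

```bash
python3 -c "
from h import *
st()
for n in ('wrist','side','top'):
  c=snap(n,n+'10');W=cloud(c);print(n);flat(W);pm(W,0)
"
```

```text
50.3 [ 0.3677 -0.253   0.2065] [ 0.9852 -0.1702 -0.0163 -0.0083] j [-0.781 -0.248  1.17   1.944  0.225  1.338 -1.596] yaw -19.6 v [-0.1723 -0.0534  0.2065] w 0.0003 F [ 0.5  0.3 -0.1] T [-0.06  0.16  0.01]
wrist
bay 0.085 slope [-0.0353  0.0093] z0 0.0611 x -0.0552 0.0456 ymid 0.08470919036865235 n 3824
bay -0.085 slope [-0.0008 -0.0065] z0 0.0623 x -0.0549 -0.0054 ymid -0.0857175750732422 n 1752
px [327.8  60. ] n 220 x [-0.082  -0.0779 -0.0739] y -0.1744 -0.1351 z 0.0397
side
bay 0.085 slope [-0.0315  0.0455] z0 0.0618 x -0.0518 0.0776 ymid 0.0820445327758789 n 261
bay -0.085 slope [-0.0292  0.0268] z0 0.062 x -0.0519 0.0775 ymid -0.08696160888671875 n 369
px [217.9 250. ] n 31 x [-0.0786 -0.0743 -0.0678] y -0.176 -0.1353 z 0.0404
px [208.4 254.9] n 7 x [-0.1023 -0.0944 -0.0917] y -0.1777 -0.1708 z 0.0372
top
bay 0.085 slope [-0.0119 -0.0135] z0 0.0621 x -0.0699 0.0779 ymid 0.08480968475341796 n 161
px [322.7 188.7] n 7 x [-0.1048 -0.0984 -0.0847] y -0.1715 -0.1626 z 0.0398
```

```bash
python3 -c "
from h import *
c=snap('wrist');W=cloud(c);Q=tov(W)
m=(Q[...,0]>-.1)&(Q[...,0]<-.05)&(Q[...,2]>.0362)&(Q[...,2]<.05)
for y in np.arange(-.178,-.128,.004):
  k=m&(Q[...,1]>=y)&(Q[...,1]<y+.004);q=Q[k]
  if len(q): print(y.round(3),len(q),q[:,0].min().round(4),np.median(q[:,0]).round(4),q[:,0].max().round(4),np.median(q[:,2]).round(4))
a=cv2.resize(c['image'][30:110,270:370],None,fx=6,fy=6,interpolation=cv2.INTER_CUBIC)
cv2.imwrite('pics/c4.png',a[:,:,::-1])
"
```

```text
-0.178 2 -0.0785 -0.0769 -0.0753 0.0397
-0.174 23 -0.0803 -0.0779 -0.0753 0.0401
-0.17 19 -0.0804 -0.0776 -0.0754 0.04
-0.166 23 -0.0805 -0.0782 -0.0754 0.04
-0.162 23 -0.0805 -0.0783 -0.0756 0.04
-0.158 14 -0.08 -0.0781 -0.0761 0.0404
-0.154 14 -0.0793 -0.0778 -0.0763 0.0411
-0.15 16 -0.0798 -0.078 -0.0749 0.0409
-0.146 30 -0.0819 -0.0786 -0.0741 0.0388
-0.142 35 -0.0817 -0.0779 -0.0741 0.0384
-0.138 25 -0.0812 -0.0775 -0.0741 0.0381
-0.134 41 -0.0812 -0.0767 -0.0507 0.0383
-0.13 49 -0.0809 -0.0748 -0.0509 0.0385
```

View pics/c4.png

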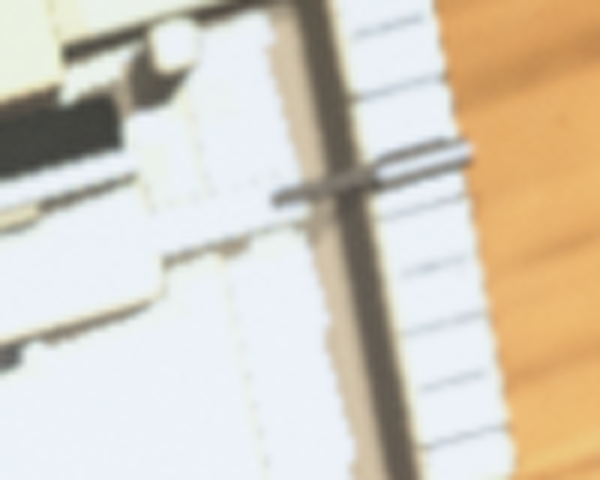

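Emit:
step_arm(delta_pos=[[0.7,-0.2,0],[0.7,-0.2,0],[0.7,-0.2,0],[0.7,-0.2,0],[0.7,-0.2,-0.6],[0.7,-0.2,-0.8],[0.7,-0.2,-0.8],[0.67,-0.32,-0.8],[0,0,-0.8],[0,0,-0.8],[0,0,0],[0,0,0]], turn=[0.5,0.5,0.5,0.5,0.17,0,0,0,0,0,0,0], grip=1)

```text
time: 51.7
ee_pos: [0.4991, -0.2934, 0.0927]
eef_rot: [0.998, -0.051, -0.019, -0.007]
ft_force: [-0.7, -0.2, 0.5]
width: 0.0007
grip_force: 0.0
```

```bash
python3 -c "
from h import *
st()
"
```

```text
51.7 [ 0.4991 -0.2934  0.0927] [ 0.9985 -0.0511 -0.019  -0.0068] j [-0.321  0.559  1.018  1.741 -0.5    1.176 -0.826] yaw -5.85 v [-0.038  -0.0829  0.0927] w 0.0007 F [-0.7 -0.2  0.5] T [-0.03  0.08 -0.01]
```

Emit:
step_arm(delta_pos=[[0.3,-0.1,-0.4],[0,0,-0.4],[0,0,-0.2],[0,0,-0.04],[0,0,-0.04],[0,0,-0.04],[0,0,0]], turn=[0,0,0,0,0,0,0])

```text
time: 52.4
ee_pos: [0.5068, -0.2958, 0.0647]
eef_rot: [0.999, -0.051, -0.018, -0.007]
ft_force: [-0.4, -0.4, -0.0]
width: 0.0002
grip_force: 0.0
```

Emit:
step_arm(delta_pos=[[0,0,-0.04],[0,0,-0.04],[0,0,0]], turn=[0,0,0])

```text
time: 52.7
ee_pos: [0.5069, -0.2958, 0.0628]
eef_rot: [0.999, -0.051, -0.018, -0.007]
ft_force: [-1.0, 0.4, 2.7]
width: 0.0004
grip_force: 1.7
```

Emit:
step_arm(delta_pos=[[0,0,-0.04],[0,0,-0.04],[0,0,0]], turn=[0,0,0])

```text
time: 53.0
ee_pos: [0.5065, -0.2958, 0.0607]
eef_rot: [0.999, -0.051, -0.019, -0.007]
ft_force: [-1.8, 1.1, 4.8]
width: 0.0005
grip_force: 2.5
```

Emit:
step_arm(delta_pos=[[0,0,-0.04],[0,0,-0.04],[0,0,0]], turn=[0,0,0])

```text
time: 53.3
ee_pos: [0.5063, -0.2958, 0.0588]
eef_rot: [0.998, -0.051, -0.019, -0.007]
ft_force: [-2.6, 1.5, 6.4]
width: 0.0003
grip_force: 3.4
```

Emit:
step_arm(delta_pos=[[0,0,-0.03],[0,0,-0.03],[0,0,0]], turn=[0,0,0])

```text
time: 53.6
ee_pos: [0.5063, -0.2959, 0.0585]
eef_rot: [0.998, -0.051, -0.019, -0.008]
ft_force: [-8.2, 6.3, 21.0]
width: 0.0002
grip_force: 10.4
```

Emit:
step_arm(delta_pos=[[0,0,0.3],[0,0,0.6],[0,0,0.6],[0.07,0.85,0.3],[0.07,0.85,0],[0.07,0.85,0],[0.07,0.85,0],[0.07,0.85,0],[0.07,0.85,0],[0.07,0.85,0],[0.07,0.82,0],[0,0,0]], turn=[0,0,0,0,0,0,0,0,0,0,0,0])

```text
time: 54.8
ee_pos: [0.5218, -0.1234, 0.1027]
eef_rot: [0.999, -0.049, -0.018, -0.008]
ft_force: [0.1, -1.2, -0.1]
width: 0.0005
grip_force: 0.0
```

```bash
python3 -c "
from h import *
st()
for n in ('side','top'):
  c=snap(n);W=cloud(c);print(n);flat(W)
"
```

```text
54.8 [ 0.5218 -0.1234  0.1027] [ 0.9986 -0.0486 -0.0183 -0.0076] j [-0.717  0.449  1.08   1.848 -0.438  1.152 -1.145] yaw -5.57 v [-0.0294  0.0884  0.1027] w 0.0005 F [ 0.1 -1.2 -0.1] T [-0.09  0.16 -0.03]
side
bay 0.085 slope [-0.0321  0.0377] z0 0.062 x -0.052 0.0776 ymid 0.08186448669433594 n 251
bay -0.085 slope [0.0065 0.0174] z0 0.0589 x -0.0657 0.077 ymid -0.08787750244140625 n 475
top
```

Emit:
step_arm(delta_pos=[[0,-0.12,-0.5],[0,0,-0.6],[0,0,-0.4],[0,0,-0.06],[0,0,-0.06],[0,0,0]], turn=[0,0,0,0,0,0])

```text
time: 55.5
ee_pos: [0.5207, -0.1298, 0.0616]
eef_rot: [0.999, -0.051, -0.019, -0.007]
ft_force: [-0.1, 0.5, -0.4]
width: 0.0005
grip_force: 0.0
```

Emit:
step_arm(delta_pos=[[0,0,-0.04],[0,0,-0.04],[0,0,-0.04],[0,0,-0.04],[0,0,0]], turn=[0,0,0,0,0])

```text
time: 56.0
ee_pos: [0.5207, -0.1296, 0.0585]
eef_rot: [0.999, -0.051, -0.019, -0.007]
ft_force: [-5.8, 1.0, 13.3]
width: 0.0001
grip_force: 7.1
```

Emit:
step_arm(delta_pos=[[0,0,-0.03],[0,0,-0.03],[0,0,0]], turn=[0,0,0])

```text
time: 56.3
ee_pos: [0.5207, -0.1296, 0.0582]
eef_rot: [0.998, -0.051, -0.019, -0.008]
ft_force: [-14.1, 3.9, 32.8]
width: 0.0003
grip_force: 16.4
```

Emit:
step_arm(delta_pos=[[0,0,0.3],[0,0,0.7],[-0.3,0,0.8],[-0.6,-0.3,0.8],[-0.6,-0.3,0.8],[-0.6,-0.4,0.8],[-0.6,-0.5,0.8],[-0.6,-0.6,0.8],[-0.6,-0.6,0],[0,0,0],[0,0,0]], turn=[0,0,0,0,0,0,0,0,0,0,0])

```text
time: 57.4
ee_pos: [0.4236, -0.1966, 0.2014]
eef_rot: [0.999, -0.051, -0.018, -0.008]
ft_force: [-0.0, 1.3, 0.5]
width: 0.0007
grip_force: 0.0
```

```bash
python3 -c "
from h import *
st()
for n in ('wrist','side'):
  c=snap(n,n+'11');W=cloud(c);print(n);flat(W)
  if n=='wrist':
    pm(W,0);rects(tov(W),(-.06,.08,.14,.2),.05,.06,20)
"
```

```text
57.4 [ 0.4236 -0.1966  0.2014] [ 0.9985 -0.0507 -0.0179 -0.0082] j [-0.957 -0.07   1.29   1.905  0.064  1.296 -1.36 ] yaw -5.81 v [-0.1213  0.0074  0.2014] w 0.0007 F [-0.   1.3  0.5] T [-0.09  0.17 -0.01]
wrist
bay 0.085 slope [0.0045 0.0032] z0 0.0578 x -0.0688 0.0465 ymid 0.0824407958984375 n 5340
bay -0.085 slope [ 0.0057 -0.0042] z0 0.0577 x -0.0683 0.0424 ymid -0.08481148529052734 n 5221
px [406.7 129.7] n 201 x [-0.081  -0.0775 -0.0734] y -0.1743 -0.135 z 0.0395
[ 46.  172.9] [10.1  9.6] 1.3 z 0.0554 n 139 px [74  0 13 13]
[-36.2 158.3] [15.6  8.3] 0.3 z 0.0557 n 162 px [102  87  12  17]
side
bay 0.085 slope [0.0108 0.0275] z0 0.0586 x -0.0656 0.0769 ymid 0.07867098236083984 n 340
bay -0.085 slope [0.0111 0.0164] z0 0.0587 x -0.0657 0.077 ymid -0.08870022583007812 n 491
```

View pics/wrist11.png

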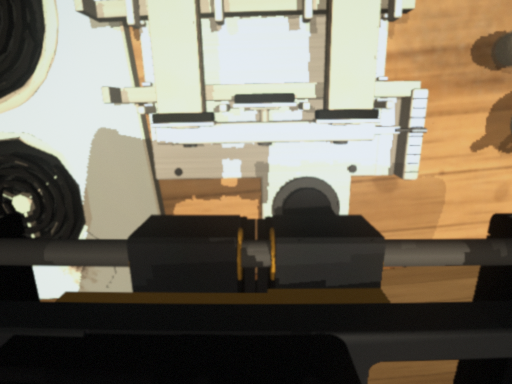

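Emit:
step_arm(delta_pos=[[0.4,0.7,0],[0.45,0.8,0],[0.45,0.8,0],[0.45,0.8,0],[0.45,0.8,0],[0.45,0.8,-0.4],[0.45,0.8,-0.6],[0.45,0.8,-0.7],[0.45,0.7,-0.7],[0,0,-0.7],[0,0,0],[0,0,0]], turn=[0,0,0,0,0,0,0,0,0,0,0,0])

```text
time: 58.7
ee_pos: [0.5232, -0.0219, 0.1232]
eef_rot: [0.999, -0.051, -0.019, -0.006]
ft_force: [0.0, -0.4, -0.6]
width: 0.0008
grip_force: 0.0
```

```bash
python3 -c "
from h import *
s=st(); print((tow((-.036,.19))-s['ee_pos'][:2])/.025)
"
```

```text
58.7 [ 0.5232 -0.0219  0.1232] [ 0.9985 -0.0507 -0.0193 -0.006 ] j [-0.936  0.368  1.083  1.86  -0.362  1.169 -1.393] yaw -5.82 v [-0.0363  0.1896  0.1232] w 0.0008 F [ 0.  -0.4 -0.6] T [-0.13  0.12 -0.02]
[0.01341559 0.01411049]
```

Emit:
step_arm(delta_pos=[[0,0,-0.6],[0,0,-0.7],[0,0,-0.7],[0,0,-0.7],[0,0,-0.6],[0,0,0],[0,-0.1,0],[0,-0.1,0],[0,0,0]], turn=[0,0,0,0,0,0,0,0,0])

```text
time: 59.6
ee_pos: [0.5238, -0.0275, 0.0418]
eef_rot: [0.999, -0.051, -0.018, -0.007]
ft_force: [-0.1, 0.2, 0.2]
width: 0.0006
grip_force: 0.0
```

Emit:
step_arm(delta_pos=[[0,-0.08,0],[0,-0.08,0],[0,0,0]], turn=[0,0,0])

```text
time: 59.9
ee_pos: [0.5233, -0.0313, 0.0412]
eef_rot: [0.999, -0.051, -0.018, -0.007]
ft_force: [0.3, -0.7, 0.1]
width: 0.0005
grip_force: 0.0
```

Emit:
step_arm(delta_pos=[[0,-0.06,0],[0,-0.06,0],[0,0,0]], turn=[0,0,0])

```text
time: 60.2
ee_pos: [0.5233, -0.0343, 0.0411]
eef_rot: [0.999, -0.051, -0.019, -0.007]
ft_force: [0.7, -1.3, 0.1]
width: 0.0006
grip_force: 0.0
```

Emit:
step_arm(delta_pos=[[0,-0.05,0],[0,-0.05,0],[0,0,0],[0,0,0]], turn=[0,0,0,0])

```text
time: 60.6
ee_pos: [0.5233, -0.0365, 0.0411]
eef_rot: [0.999, -0.051, -0.019, -0.007]
ft_force: [-0.1, -1.1, 0.3]
width: 0.0002
grip_force: 0.0
```

Emit:
step_arm(delta_pos=[[0,-0.05,0],[0,-0.05,0],[0,0,0],[0,0,0]], turn=[0,0,0,0])

```text
time: 61.0
ee_pos: [0.5233, -0.039, 0.0411]
eef_rot: [0.999, -0.051, -0.019, -0.007]
ft_force: [-0.1, 0.4, -0.2]
width: 0.0006
grip_force: 0.0
```

```bash
python3 -c "
from h import *
st()
c=snap('wrist');rects(tov(cloud(c)),(-.06,.08,.14,.2),.05,.06,20)
c=snap('side');rects(tov(cloud(c)),(-.06,.08,.14,.2),.045,.06,5)
"
```

```text
61.0 [ 0.5233 -0.039   0.0411] [ 0.9985 -0.0507 -0.0186 -0.0069] j [-0.802  0.49   0.978  1.924 -0.488  1.026 -1.271] yaw -5.82 v [-0.0348  0.1726  0.0411] w 0.0006 F [-0.1  0.4 -0.2] T [-0.05  0.11  0.07]
[ 49.4 173.3] [16.3  8.1] 0.1 z 0.0559 n 634 px [241  60  19  38]
[-24.5 172.3] [16.9  2.8] 88.1 z 0.0551 n 220 px [240 221  32  11]
[-30.7 159. ] [20.2 13.5] 7.0 z 0.0546 n 31 px [247 184   7   5]
[ 52.7 171.8] [14.1 11.9] 2.1 z 0.0535 n 23 px [273 184   5   5]
```

Emit:
step_arm(delta_pos=[[0,-0.04,0],[0,-0.04,0],[0,0,0],[0,0,0]], turn=[0,0,0,0])

```text
time: 61.5
ee_pos: [0.5233, -0.0405, 0.041]
eef_rot: [0.999, -0.051, -0.019, -0.007]
ft_force: [-0.9, 3.5, 0.9]
width: 0.0003
grip_force: 1.7
```

Emit:
step_arm(delta_pos=[[0,-0.04,0],[0,-0.04,0],[0,0,0],[0,0,0]], turn=[0,0,0,0])

```text
time: 61.9
ee_pos: [0.5231, -0.0432, 0.041]
eef_rot: [0.999, -0.051, -0.019, -0.007]
ft_force: [-1.5, 2.4, 0.2]
width: 0.0005
grip_force: 1.2
```

Emit:
step_arm(delta_pos=[[0,-0.04,0],[0,-0.04,0],[0,0,0],[0,0,0]], turn=[0,0,0,0])

```text
time: 62.3
ee_pos: [0.5231, -0.0447, 0.041]
eef_rot: [0.999, -0.051, -0.019, -0.007]
ft_force: [-2.7, 4.2, 1.2]
width: 0.0003
grip_force: 2.2
```

Emit:
step_arm(delta_pos=[[0,0.4,0],[0,0.6,0],[0,0,0.7],[0,0,0.8],[0,0,0.8],[-0.5,0,0.8],[-0.7,0,0.8],[-0.7,-0.6,0.8],[-0.7,-0.9,0.8],[-0.7,-0.9,0.8],[-0.7,-0.9,0],[0,-0.9,0]], turn=[0,0,0,0,0,0,0,0,0,0,0,0])

```text
time: 63.5
ee_pos: [0.4268, -0.1174, 0.1938]
eef_rot: [0.999, -0.049, -0.019, -0.01]
ft_force: [0.3, 1.1, 0.7]
width: 0.0007
grip_force: 0.0
```

Emit:
step_arm(delta_pos=[[0,-0.9,0],[0,-0.9,0],[0,-0.9,0],[0,0,0],[0,0,0]], turn=[0,0,0,0,0])

```text
time: 64.0
ee_pos: [0.4271, -0.1854, 0.1936]
eef_rot: [0.998, -0.052, -0.02, -0.006]
ft_force: [0.2, -0.3, 0.2]
width: 0.0005
grip_force: 0.0
```

```bash
python3 -c "
from h import *
st()
for n in ('wrist','side'):
  c=snap(n,n+'12');W=cloud(c);print(n);flat(W)
  Q=tov(W)
  if n=='wrist':
    pm(W,0)
    for b in(.085,-.085):
      m=(abs(Q[...,1]-b)<.018)&(Q[...,0]>-.045)&(Q[...,0]<.07)&(W[...,2]>.05)&(W[...,2]<.07);q=Q[m];print(b,len(q),np.polyfit(q[:,0],q[:,2],1).round(4))
    print(cv2.imwrite('pics/x.png',c['image']))
  print('things');rects(W,(.4,.65,-.65,-.4),.06,.12,8)
c=snap('top');rects(cloud(c),(.15,.68,0,.62))
"
```

```text
64.0 [ 0.4271 -0.1854  0.1936] [ 0.9984 -0.0516 -0.0204 -0.006 ] j [-1.025 -0.058  1.338  1.916  0.058  1.282 -1.38 ] yaw -5.92 v [-0.1187  0.0188  0.1936] w 0.0005 F [ 0.2 -0.3  0.2] T [-0.06  0.16 -0.01]
wrist
bay 0.085 slope [0.0031 0.0023] z0 0.0578 x -0.0686 0.0456 ymid 0.08265444946289062 n 5581
bay -0.085 slope [ 0.0057 -0.0066] z0 0.0577 x -0.0683 0.0419 ymid -0.08170995330810547 n 5438
px [419.4 131.5] n 200 x [-0.081  -0.0767 -0.0735] y -0.1738 -0.1352 z 0.0395
0.085 4027 [-0.0002  0.0579]
-0.085 3907 [0.0007 0.0578]
True
things
side
bay 0.085 slope [0.01   0.0162] z0 0.0587 x -0.0656 0.0769 ymid 0.0815267333984375 n 333
bay -0.085 slope [0.0097 0.0201] z0 0.0589 x -0.0655 0.0769 ymid -0.08661474609375 n 491
things
[ 534.6 -499.2] [33.  26.9] 22.3 z 0.0774 n 194 px [237 273  15  16]
[ 449. -543.] [90.9 78.7] 81.1 z 0.0788 n 855 px [183 275  38  41]
[547.  549.6] [54.7 52.4] 52.5 z 0.035 n 121 px [104 255  14  14]
```

```bash
python3 -c "
from bench import *
print(close_job())"
```

```text
the job is handed in; nothing more can be done
None
```

I handed in the job at about 64 s of robot time; the hand-in gave no verdict. I found two whetstones, and both are clamped and lie flat on the bars. The pointer is within about 0.5 mm of its mark, and the front bar resisted a sideways push of 2–4 N, sliding about 3 mm. I never touched the salt, mill, oil or mug.

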